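Reach the copy-stand camera out over the coin tray

TASK

The documentation camera must look straight down on the middle of the tray of coins. Twist the black collar on the stand's boom open to free the inner tube, draw the tube out until the lens is right above the middle of the tray, then twist the collar back until it is tight and let go. Leave the tray and the other things on the bench where they are.

Things in the scene. Friction and masses are not known exactly. Their poses are not given: they have to be found in the camera images.
- stand: Grey copy stand, bolted down: foot 170 x 150 x 16 mm, column 30 mm in diameter, cross clamp 56 x 58 x 62 mm on top, and a level telescopic boom whose axis is 250 mm above the bench. Origin: on the bench under the column. x axis: along the boom from column to camera (the way it extends); z up. The dark outer tube (32 mm in diameter) runs from 120 mm behind the column to the collar.
- collar (a joint): The twist collar, rad: 0 = tight (stop; the orange line on it meets the white line on the outer tube, on top), 1.05 = fully open (stop). Opens in the positive sense about the stand's x axis: its top goes towards the stand's -y side, counter-clockwise seen from the camera end. Inner tube free above 0.65, held below 0.15. Takes up to 0.5 N m, stays where left.
- collar_mid (a point): Centre of the collar, on the boom axis, 160 mm from the column axis, 250 mm above the bench. The black ribbed grip is a cylinder 44 mm in diameter and 42 mm long along the boom, centred here (a short cone follows towards the camera). It turns with the collar; its x axis is the boom axis.
- boom (a joint): How far the inner tube is drawn out, m: 0 = fully in, 0.18 = fully out. It slides along the stand's x axis without turning and stays where it is left. With the collar open it takes about 2 N (plus 4 N per m/s); locked it slips only under some 50 N or more.
- boom_grip (a point): Point on the axis of the bare aluminium inner tube (24 mm in diameter, black rings every 20 mm), 75 mm from the lens axis towards the column, 250 mm above the bench; moves with the tube. With the tube fully in it is 65 mm beyond the collar's centre, with 30 mm of bare tube on the column's side of it and 55 mm on the camera's side.
- lens (a point): Centre of the camera's front lens, looking straight down, 149 mm above the bench. The black camera (58 mm along the boom, 92 mm across, 44 mm high, lens barrel 50 mm wide below) hangs under a 36 mm dark clamp block on the end of the inner tube. The lens axis is 300 mm plus the value of joint boom from the column axis.
- tray: Loose white plastic tray, 200 x 150 mm, 32 mm high, lined with paper, with small dark coins in it, standing on the bench below the boom's line, its 200 mm side (its x axis) across the boom to within a few degrees. Origin: centre of its underside.
- tray_centre (a point): Middle of the tray's inner floor, 6 mm above the bench. It lies below the boom's line (within 3 mm), 380 to 460 mm from the column axis.
- pot: Bystander: round terracotta pot filled with soil, 128 mm in diameter, 104 mm high. Origin: centre of its underside.
- jar: Bystander: amber glass jar with white lid, 60 mm in diameter, 85 mm high. Origin: centre of its underside.
- brush: Bystander: brush 190 mm long, lying on the bench. Origin: on the bench, about its middle.

How it is judged:
On the way, in this order (a step that is already met when the one before it is completed fails the run):
1. the collar is twisted open, so that the inner tube is free (value of joint collar above 0.65 rad), for 0.1 s.
2. with the collar open, the lens is brought above the middle of the tray (value of joint collar above 0.6 rad and horizontal distance between lens and tray_centre below 0.012 m), for 0.2 s.
At the end, for the whole second after the job is handed in: The collar is tight again (below 0.15 rad), the lens is within 12 mm, measured horizontally, of the middle of the tray and at rest, the tray is within 10 mm and the pot, jar and brush are within 20 mm of where they stood (value of joint collar below 0.15 rad and horizontal distance between lens and tray_centre below 0.012 m and velocity of joint boom between -0.005 and 0.005 m/s and distance of tray from where it was at the start of the episode below 0.01 m and distance of each of pot, jar, brush from where it was at the start of the episode below 0.02 m); the robot touches nothing.
It fails at once if the tray of coins is shifted (distance of tray from where it was at the start of the episode above 0.01 m).
It fails at once if the pot, the jar or the brush is knocked away (distance of any of pot, jar, brush from where it was at the start of the episode above 0.02 m).
It also fails if it takes over 64 s, if anything falls off the work surface, if the arm or the gripper's body presses on something with over 40 N, if the wrist force passes 120 N, or if a joint passes its speed limit or range.

ROBOT

A 7-joint arm with a two-finger parallel gripper is mounted at the origin on the work surface. World frame = base frame: x ahead of the robot, y to its left, z up, the work surface at z = 0. Lengths are in m, angles in rad, forces in N, time in s.
With the tool pointing down it reaches from about 0.425 to 0.925 m from the base axis. Payload 6.8 kg.
Tool frame: the origin (TCP) lies midway between the tips of the shut fingers; the grasp point (between the pads) lies 19 mm behind it; z points along the fingers, y is the line along which they close (so a half turn about z gives the same grasp; the last joint's range is limited). The gripper opens to 85 mm and grips with 20 to 120 N. Pads are 22 mm wide; open, the fingers measure 114 mm over their backs; the gripper's body (76 mm by 85 mm) begins 54 mm behind the grasp point. The pads swing forward as they close: fully open they stand 13 mm farther back than shut.
Start: joints at [-1.455, 0.477, 0.022, 1.555, -0.011, 1.109, -0.083], TCP at [0.15, 0.658, 0.231] pointing down, gripper open.
Joint ranges: [-2.96, 2.96], [-0.34, 2.1], [-1.41, 1.46], [0.24, 2.44], [-1.37, 4.51], [0.17, 1.92], [-2.96, 2.96]. Speed limits (rad/s): [2.39, 2.39, 3.14, 3.14, 3.14, 3.14, 3.14].

INTERFACE

Orientations are given as a unit quaternion [w, x, y, z].
In Python, from station import * gives the robot as it stands. The module is installed in compiled form; this text tells all that it offers.
- The arm moves only by the shell command python3 -m jog 'ROWS' [OPENING] [FORCE]. ROWS is JSON, a list of rows, each an object of numbers: "x", "y", "z": the shift along the tool's x, y, z in m; "ax", "ay", "az": the turn, a rotation vector about the tool's x, y, z in rad. In form: [{"x": .., "y": .., "z": .., "ax": .., "ay": .., "az": ..}, ...]. A call has 1 to 12 rows; each row is the pose to reach, as a shift and turn from the pose commanded when the call began, along the tool's axes at that moment; what a row does not reach only later rows make up. A row lasts 1/10 s, in which the tool goes at most 50 mm and 8.59 degrees, less where a joint would pass 70% of its speed; a pose out of reach is approached as far as the arm can. A call with a gripper value outside its range is refused whole. OPENING is the opening, from 0 (shut) to 1 (fully open), set as the call begins (- or left out, the last holds). The fingers move at their own pace and stop on an object; FORCE is the grip in N (left out, the last holds). Time passes only in rows, so rows that repeat a pose let the fingers close. It gives the time, the measured TCP pose, the force, the opening and the grip force at its end, in the units of the state.
- get_obs(): the state, without advancing time (a new reading comes with each control period).
- read_camera(name): name is "side" or "top"; returns the picture (480x640x3 uint8, red, green, blue); there is no depth.
- camera_params(name): a dict with "K" (3x3 intrinsics, pixels), "origin" and "attitude" of the camera in the world. Camera axes: x right, y up, looking along -z (the intrinsics and any distortion apply to the point x, -y, -z); pixel columns grow to the right and rows downward; lengths in m; the calibration is good to about 2 mm. A picture is of the moment at which its call begins. camera_params takes no time and is no camera call.
- hand_in(): hands the job in; it is judged then, once.
The state is a dict: "t": time; "q": joint angles; "joint_vel": joint speeds; "joint_torque": joint torques, N m; "eef_pos": TCP position; "tool_rot": TCP orientation; "contact_force": force on the tool from outside, world axes, zero at the start; "torque": the same for the moment, N m; "gripper_width": opening from 0.0 (shut) to 1.0 (fully open); "grasp_force": force on a finger pad.
Only numpy, scipy, OpenCV 4.12 (cv2) and the standard library are available. Lean on these libraries where they do the work, as an engineer would, in place of code of your own. Each camera call takes 0.05 s, during which the arm holds its last target. There are 200 camera calls.

## Working session

There is one attempt and no reset: what is moved stays moved. The work goes in short steps, Python scripts to look and compute and a shell command to move; the robot and the scene stay as the last step left them, time stands still between calls to the robot, and variables do not carry over. Pictures are saved under pics/ and viewed, at most 10 in all, crops included, and the job is handed in when it is done.

```bash
mkdir -p pics; python3 - <<'E'
from station import *
import cv2
for n in("side","top"):
    cv2.imwrite(f"pics/{n}0.png",read_camera(n)[:,:,::-1]); print(n,camera_params(n))
o=get_obs();print(o["t"],o["eef_pos"],o["tool_rot"],o["q"])
E
```

```text
side {'K': array([[487.26433336,   0.        , 324.8117525 ],
       [  0.        , 487.26433336, 236.79965496],
       [  0.        ,   0.        ,   1.        ]]), 'origin': array([ 0.16967885, -0.9727975 ,  0.87213328]), 'attitude': array([ 0.86774525,  0.44830466, -0.0899657 , -0.1948006 ])}
top {'K': array([[611.73891613,   0.        , 324.0089987 ],
       [  0.        , 611.73891613, 249.57820807],
       [  0.        ,   0.        ,   1.        ]]), 'origin': array([ 0.41553278, -0.10316451,  1.49670228]), 'attitude': array([-0.6973938 , -0.03439455,  0.028933  ,  0.71527742])}
0.1 [0.14969137 0.65767538 0.23044764] [-4.13007403e-05  1.11656112e-01  9.93746589e-01 -7.92482700e-04] [-1.45510886  0.47771545  0.02234846  1.55629748 -0.01152488  1.10929473
 -0.0830958 ]
```

View pics/side0.png

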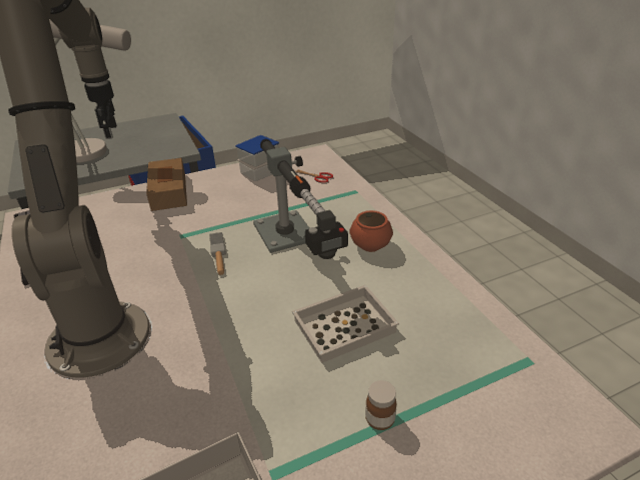

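View pics/top0.png

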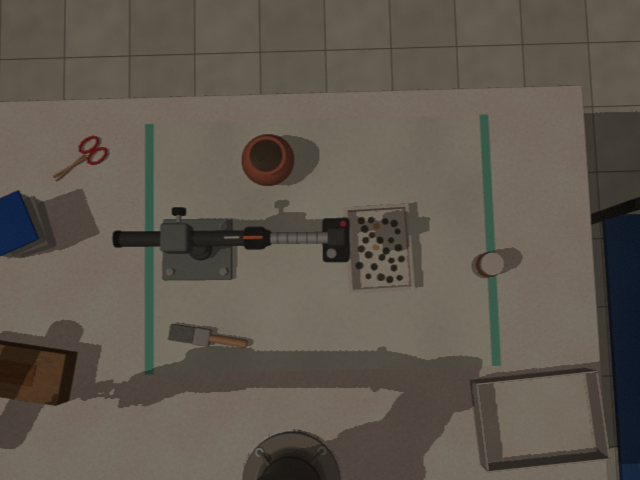

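The side view shows the stand's boom pointing towards the camera, with the collar near (300,185) and the tray near (345,325). In the top view the boom runs left to right along row 238, with the orange collar mark at (253,237), the camera at (336,240) and the tray spanning (348–412, 205–290). The pot is at (267,160).

```bash
cat > h.py <<'E'
from station import *
import numpy as np, cv2
from scipy.spatial.transform import Rotation as R
def ray(n,u,v):
    p=camera_params(n);K=p["K"];w,x,y,z=p["attitude"]
    d=R.from_quat([x,y,z,w]).apply([(u-K[0,2])/K[0,0],-(v-K[1,2])/K[1,1],-1]);return p["origin"],d
def onz(n,u,v,z):
    o,d=ray(n,u,v);return (o+d*(z-o[2])/d[2]).round(4)
def proj(n,P):
    p=camera_params(n);K=p["K"];w,x,y,z=p["attitude"]
    c=R.from_quat([x,y,z,w]).inv().apply(np.array(P)-p["origin"]);return (K[0,0]*c[0]/-c[2]+K[0,2],K[1,1]*-c[1]/-c[2]+K[1,2])
E
python3 - <<'E'
from h import *
im=cv2.imread("pics/top0.png")
cv2.imwrite("pics/c1.png",cv2.convertScaleAbs(cv2.resize(im[190:300,230:430],None,fx=4,fy=4,interpolation=cv2.INTER_CUBIC),alpha=1.6))
hsv=cv2.cvtColor(im,cv2.COLOR_BGR2HSV)
m=(hsv[...,0]<18)&(hsv[...,1]>120)&(hsv[...,2]>90)
ys,xs=np.where(m[225:250,235:275]);print("orange",xs.mean()+235,ys.mean()+225,xs.min()+235,xs.max()+235, onz("top",xs.mean()+235,ys.mean()+225,.272))
g=hsv[...,2].astype(int)
for c in(125,140,150,215,230):
    r=np.where(g[220:256,c]<55)[0]+220;print(c,r.min(),r.max(),onz("top",c,(r.min()+r.max())/2,.25))
print(g[225:252,290],g[225:252,312])
E
```

```text
orange 251.74468085106383 236.85106382978722 244 261 [0.5552 0.0499 0.272 ]
125 232 246 [0.56   0.3134 0.25  ]
140 232 246 [0.5592 0.2825 0.25  ]
150 231 245 [0.5607 0.2619 0.25  ]
215 230 254 [0.549  0.1283 0.25  ]
230 220 247 [0.5657 0.0973 0.25  ]
[ 78  79  79  77  77  78  76  61  68  79  85  93 100 103  98  93  86  78
  76 112 116 114 113 113 114 114 113] [ 78  79  79  80  78  77  78  62  70  79  86  94 101 101  97  92  85  76
  85 113 117 117 116 116 117 115 117]
```

View pics/c1.png

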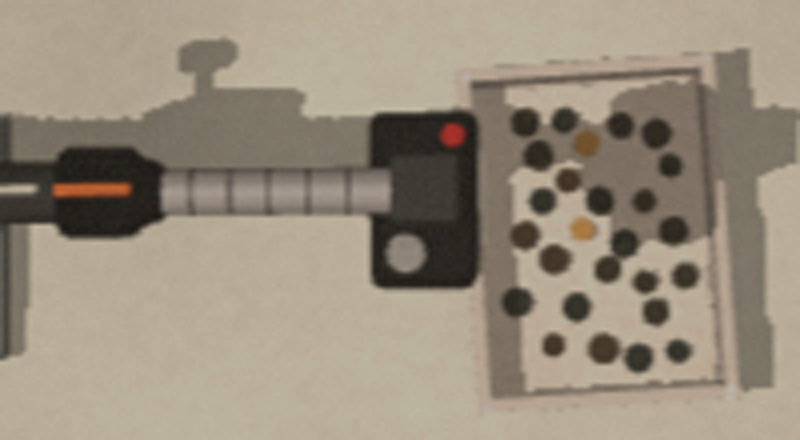

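The enlarged crop (4x, origin 230,190) shows the grip at crop x 55–135, y 148–238, and the bare tube at y 168–214. The clamp block is centred at (425,188), and the tray's rim corners are about (463,72), (713,54), (738,397) and (487,407).

```bash
python3 - <<'E'
from h import *
f=lambda x,y,z:onz("top",230+x/4-.4,190+y/4-.4,z)
cs=[f(*c,.032) for c in[(463,72),(713,54),(738,397),(487,407)]]
print("tray",np.mean(cs,0),[np.linalg.norm(cs[i]-cs[i-1]).round(3) for i in range(4)])
a=f(160,191,.25);b=f(390,191,.25);print("tube",a,b)
print("collar",f(55,193,.25),f(135,193,.25),f(95,193,.25))
print("block",f(390,188,.268),f(460,188,.268)); print("outer end",onz("top",115,239,.25))
print("cam",f(372,200,.21),f(477,200,.21))
e=f(355,193,.25)
for P in([.557,.05,.25],[.557,-.035,.25],[.557,-.09,.25]):print(proj("side",P))
E
```

```text
tray [ 0.5489   -0.227225  0.032   ] [np.float64(0.203), np.float64(0.151), np.float64(0.207), np.float64(0.15)]
tube [0.5557 0.016  0.25  ] [ 0.5526 -0.1019  0.25  ]
collar [0.5561 0.07   0.25  ] [0.555  0.0289 0.25  ] [0.5555 0.0494 0.25  ]
block [ 0.5522 -0.1019  0.268 ] [ 0.5513 -0.1373  0.268 ]
outer end [0.5605 0.3341 0.25  ]
cam [ 0.5525 -0.0922  0.21  ] [ 0.5511 -0.1477  0.21  ]
(np.float64(299.4341982589931), np.float64(186.93942716687013))
(np.float64(312.6962192202205), np.float64(202.5074375599736))
(np.float64(322.056399862837), np.float64(213.49515880936696))
```

```bash
cat >> h.py <<'E'
def to(pos,tilt=0,yaw=-0.0192,ref=None):
    """tool-frame shift/turn to a pose: fingers close across boom, body tilted +x for tilt>0"""
    o=get_obs();w,x,y,z=o["tool_rot"];r=R.from_quat([x,y,z,w])
    x0=np.array([-np.sin(yaw),np.cos(yaw),0]);z0=np.array([0,0,-1.])
    T=R.from_matrix(np.c_[x0,np.cross(z0,x0),z0])*R.from_rotvec([tilt,0,0])
    p=np.array(pos)-0 
    print("shift",r.inv().apply(p-o["eef_pos"]).round(4),"turn",(r.inv()*T).as_rotvec().round(4)); return T
E
python3 -c "
from h import *
to([.5555,.0494,.39])"
python3 -m jog '[{"z":-0.05},{"z":-0.1},{"z":-0.15},{"x":-0.531,"y":-0.503,"z":-0.16,"az":1.366},{"x":-0.531,"y":-0.503,"z":-0.16,"az":1.366},{"x":-0.531,"y":-0.503,"z":-0.16,"az":1.366},{"x":-0.531,"y":-0.503,"z":-0.16,"az":1.366},{"x":-0.531,"y":-0.503,"z":-0.16,"az":1.366},{"x":-0.531,"y":-0.503,"z":-0.16,"az":1.366},{"x":-0.531,"y":-0.503,"z":-0.16,"az":1.366},{"x":-0.531,"y":-0.503,"z":-0.16,"az":1.366},{"x":-0.531,"y":-0.503,"z":-0.16,"az":1.366}]' 1
python3 -c "
from h import *
to([.5555,.0494,.39]);print(get_obs()['q'])"
```

```text
shift [-0.5307 -0.5033 -0.1587] turn [-1.3000e-03  1.2000e-03  1.3662e+00]
shift [-0.5307 -0.5033 -0.1587] turn [-1.3000e-03  1.2000e-03  1.3662e+00]
[-1.45510886  0.47771545  0.02234846  1.55629748 -0.01152488  1.10929473
 -0.0830958 ]validation failed for argument at $[0]...
```

```bash
python3 -m jog '[{"x":0,"y":0,"z":-0.05,"ax":0,"ay":0,"az":0},{"x":0,"y":0,"z":-0.1,"ax":0,"ay":0,"az":0},{"x":0,"y":0,"z":-0.15,"ax":0,"ay":0,"az":0},{"x":-0.531,"y":-0.503,"z":-0.16,"ax":0,"ay":0,"az":1.366},{"x":-0.531,"y":-0.503,"z":-0.16,"ax":0,"ay":0,"az":1.366},{"x":-0.531,"y":-0.503,"z":-0.16,"ax":0,"ay":0,"az":1.366},{"x":-0.531,"y":-0.503,"z":-0.16,"ax":0,"ay":0,"az":1.366},{"x":-0.531,"y":-0.503,"z":-0.16,"ax":0,"ay":0,"az":1.366},{"x":-0.531,"y":-0.503,"z":-0.16,"ax":0,"ay":0,"az":1.366},{"x":-0.531,"y":-0.503,"z":-0.16,"ax":0,"ay":0,"az":1.366},{"x":-0.531,"y":-0.503,"z":-0.16,"ax":0,"ay":0,"az":1.366},{"x":-0.531,"y":-0.503,"z":-0.16,"ax":0,"ay":0,"az":1.366}]' 1
python3 -c "
from h import *
to([.5555,.0494,.39]);print(get_obs()['q'])"
```

```text
t: 1.3
eef_pos: [0.4002, 0.2818, 0.3873]
tool_rot: [-0.0, 0.71, 0.704, -0.0]
contact_force: [0.9, 0.6, -0.2]
gripper_width: 0.998
grasp_force: 0.0
shift [-0.231   0.1574 -0.0028] turn [-0.0004 -0.0001  0.0101]
[-1.13375935  0.03224475  0.40953975  1.78641917 -0.01354552  1.32582462
 -0.73018635]
```

```bash
python3 -m jog '[{"x":-0.231,"y":0.157,"z":0,"ax":0,"ay":0,"az":0.01},{"x":-0.231,"y":0.157,"z":0,"ax":0,"ay":0,"az":0.01},{"x":-0.231,"y":0.157,"z":0,"ax":0,"ay":0,"az":0.01},{"x":-0.231,"y":0.157,"z":0,"ax":0,"ay":0,"az":0.01},{"x":-0.231,"y":0.157,"z":0,"ax":0,"ay":0,"az":0.01},{"x":-0.231,"y":0.157,"z":0,"ax":0,"ay":0,"az":0.01},{"x":-0.231,"y":0.157,"z":0,"ax":0,"ay":0,"az":0.01},{"x":-0.231,"y":0.157,"z":0,"ax":0,"ay":0,"az":0.01}]'
python3 -c "
from h import *
to([.5555,.0494,.39]);print(get_obs()['q'])"
python3 -m jog '[{"x":0,"y":0,"z":0,"ax":-0.15,"ay":0,"az":0},{"x":0,"y":0,"z":0,"ax":-0.3,"ay":0,"az":0},{"x":0,"y":0,"z":0,"ax":-0.45,"ay":0,"az":0},{"x":0,"y":0,"z":0,"ax":-0.6,"ay":0,"az":0},{"x":0,"y":0,"z":0,"ax":-0.6,"ay":0,"az":0},{"x":0,"y":0,"z":0,"ax":-0.6,"ay":0,"az":0}]'
python3 -c "
from h import *
to([.5555,.0494,.39],-.6);print(get_obs()['q'])"
python3 -m jog '[{"x":0,"y":0,"z":0,"ax":0.15,"ay":0,"az":0},{"x":0,"y":0,"z":0,"ax":0.3,"ay":0,"az":0},{"x":0,"y":0,"z":0,"ax":0.45,"ay":0,"az":0},{"x":0,"y":0,"z":0,"ax":0.6,"ay":0,"az":0},{"x":0,"y":0,"z":0,"ax":0.75,"ay":0,"az":0},{"x":0,"y":0,"z":0,"ax":0.9,"ay":0,"az":0},{"x":0,"y":0,"z":0,"ax":1.05,"ay":0,"az":0},{"x":0,"y":0,"z":0,"ax":1.05,"ay":0,"az":0},{"x":0,"y":0,"z":0,"ax":1.05,"ay":0,"az":0}]'
python3 -c "
from h import *
to([.5555,.0494,.39],.45);print(get_obs()['q'])"
```

```text
t: 2.1
eef_pos: [0.5557, 0.0522, 0.3869]
tool_rot: [-0.0, 0.712, 0.702, -0.0]
contact_force: [0.1, 0.9, -0.9]
gripper_width: 0.999
grasp_force: 0.0
shift [-0.0028 -0.0002 -0.0031] turn [-0.0012  0.0003  0.0047]
[-0.76890633  0.18900864  0.67392083  1.65680481 -0.12064178  1.33923005
 -0.09028653]
t: 2.7
eef_pos: [0.5547, 0.054, 0.3874]
tool_rot: [0.209, 0.679, 0.672, 0.208]
contact_force: [0.7, -0.7, 0.8]
gripper_width: 1.001
grasp_force: 0.0
shift [-0.0046  0.0021 -0.0017] turn [-0.0015 -0.0063  0.0073]
[-0.87719253 -0.20192321  0.48422248  2.09131261  0.47627482  0.71460638
 -0.66581364]
t: 3.6
eef_pos: [0.5579, 0.0535, 0.3864]
tool_rot: [-0.158, 0.693, 0.685, -0.157]
contact_force: [-0.5, -0.0, 0.6]
gripper_width: 0.998
grasp_force: 0.0
shift [-0.0041 -0.0037 -0.0022] turn [0.0009 0.0047 0.0068]
[-0.63538906  0.53389559  0.76498103  1.35791173 -0.31466852  1.83914914
  0.1140603 ]
```

```bash
cat >> h.py <<'E'
C=np.array([.5555,.0494,.25])
def at(d,tilt,c=C):
    tz=np.array([-np.sin(tilt),0,-np.cos(tilt)]);return to(c+d*tz,tilt)
E
python3 -c "
from h import *
at(-.075,.35)"
```

```text
shift [-0.0038  0.0496  0.0493] turn [-0.0991  0.0044  0.007 ]
```

```bash
python3 -m jog '[{"x":-0.004,"y":0.025,"z":0.025,"ax":-0.05,"ay":0.004,"az":0.007},{"x":-0.004,"y":0.05,"z":0.049,"ax":-0.1,"ay":0.004,"az":0.007},{"x":-0.004,"y":0.05,"z":0.049,"ax":-0.1,"ay":0.004,"az":0.007},{"x":-0.004,"y":0.05,"z":0.049,"ax":-0.1,"ay":0.004,"az":0.007},{"x":-0.004,"y":0.05,"z":0.049,"ax":-0.1,"ay":0.004,"az":0.007}]'
python3 -c "
from h import *
at(.024,.35);cv2.imwrite('pics/s1.png',read_camera('side')[60:300,200:440,::-1]);cv2.imwrite('pics/t1.png',read_camera('top')[150:310,160:400,::-1])
a=cv2.imread('pics/s1.png');b=cv2.imread('pics/t1.png');b=cv2.copyMakeBorder(b,0,80,0,0,0)
cv2.imwrite('pics/v1.png',cv2.convertScaleAbs(cv2.resize(np.hstack([a,b]),(800,400)),alpha=1.6));print(get_obs()['q'])"
```

```text
t: 4.1
eef_pos: [0.5801, 0.0485, 0.3243]
tool_rot: [-0.124, 0.703, 0.69, -0.12]
contact_force: [0.7, 0.5, 0.2]
gripper_width: 1.0
grasp_force: 0.0
shift [0.     0.0021 0.1022] turn [ 0.0033 -0.0026 -0.0001]
[-0.64054988  0.54564147  0.75960864  1.45611221 -0.33828754  1.63583815
  0.12663286]
```

View pics/v1.png

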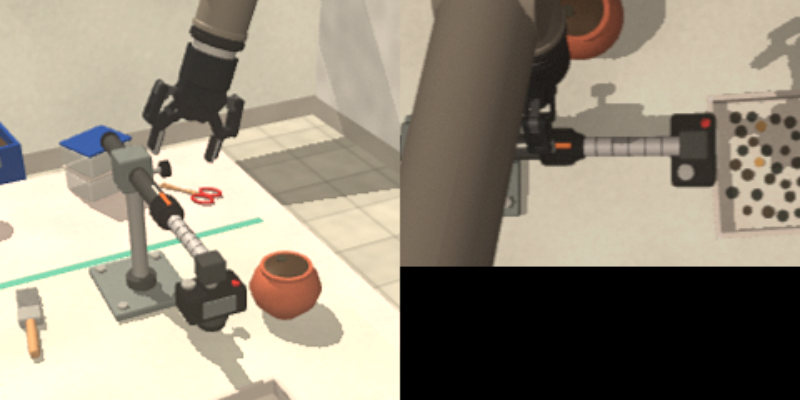

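The left panel (side view) shows the open gripper above the collar, fingertips near (155,150) and (213,158). The right panel (top view) has the fingers near (540,120) and the collar near (562,146), so I'll check the alignment along the boom by projecting the TCP.

```bash
python3 -c "
from h import *
o=get_obs();w,x,y,z=o['tool_rot'];r=R.from_quat([x,y,z,w])
for q in([0,0,-.013],[0,.045,-.013],[0,-.045,-.013],[0,.045,-.04],[0,-.045,-.04]):
  P=o['eef_pos']+r.apply(q)
  u,v=proj('side',P);a,b=proj('top',P);k=5/3
  print(q,((u-200)*k,(v-60)*k),(400+(a-160)*k,(b-150)*k))
a=cv2.imread('pics/t1.png')[20:120,50:150];cv2.imwrite('pics/v2.png',cv2.convertScaleAbs(cv2.resize(a,(600,600),interpolation=cv2.INTER_CUBIC),alpha=2.2))"
```

```text
[0, 0, -0.013] (np.float64(180.50585163202717), np.float64(157.66419217991134)) (np.float64(547.0510261745097), np.float64(113.21488894755973))
[0, 0.045, -0.013] (np.float64(206.77974979308357), np.float64(161.4658632179939)) (np.float64(548.9999207110576), np.float64(79.16427989351699))
[0, -0.045, -0.013] (np.float64(153.2443677920416), np.float64(153.7196235843291)) (np.float64(545.0377994828535), np.float64(148.38949369357996))
[0, 0.045, -0.04] (np.float64(212.08024716465303), np.float64(144.90991072252362)) (np.float64(546.205488365415), np.float64(67.36630999369662))
[0, -0.045, -0.04] (np.float64(158.2028195549906), np.float64(136.45643635446703)) (np.float64(542.063260792986), np.float64(137.69383877577425))
```

View pics/v2.png

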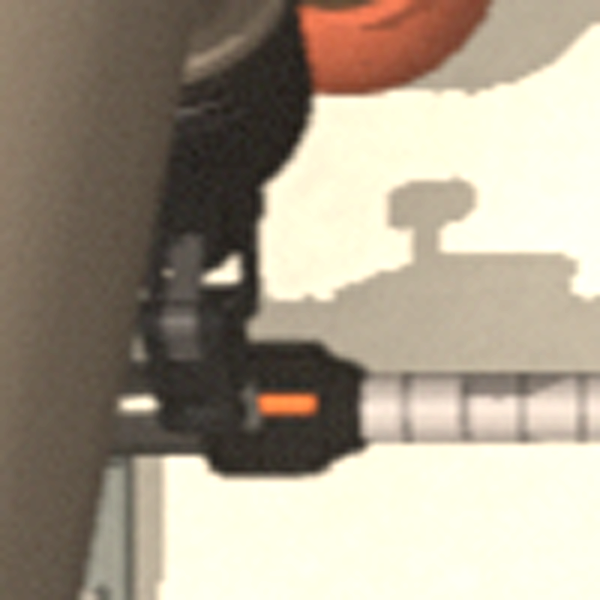

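The fingertip at about (210,415) matches its projection to within 2–4 mm, so the approach is good. I'll shift 3 mm towards the camera end and descend.

```bash
python3 -m jog '[{"x":-0.003,"y":0.002,"z":0.025,"ax":0,"ay":0,"az":0},{"x":-0.003,"y":0.002,"z":0.05,"ax":0,"ay":0,"az":0},{"x":-0.003,"y":0.002,"z":0.075,"ax":0,"ay":0,"az":0},{"x":-0.003,"y":0.002,"z":0.102,"ax":0,"ay":0,"az":0},{"x":-0.003,"y":0.002,"z":0.102,"ax":0,"ay":0,"az":0},{"x":-0.003,"y":0.002,"z":0.102,"ax":0,"ay":0,"az":0}]'
python3 -c "
from h import *
at(.024,.35)"
python3 -m jog '[{"x":0,"y":0,"z":0,"ax":0,"ay":0,"az":0},{"x":0,"y":0,"z":0,"ax":0,"ay":0,"az":0},{"x":0,"y":0,"z":0,"ax":0,"ay":0,"az":0},{"x":0,"y":0,"z":0,"ax":0,"ay":0,"az":0},{"x":0,"y":0,"z":0,"ax":0,"ay":0,"az":0},{"x":0,"y":0,"z":0,"ax":0,"ay":0,"az":0},{"x":0,"y":0,"z":0,"ax":0,"ay":0,"az":0},{"x":0,"y":0,"z":0,"ax":0,"ay":0,"az":0},{"x":0,"y":0,"z":0,"ax":0,"ay":0,"az":0},{"x":0,"y":0,"z":0,"ax":0,"ay":0,"az":0}]' 0 70
python3 -c "
from h import *
at(.024,.35)"
```

```text
t: 4.8
eef_pos: [0.5471, 0.046, 0.2262]
tool_rot: [-0.125, 0.704, 0.689, -0.121]
contact_force: [-0.0, 0.7, -0.2]
gripper_width: 1.003
grasp_force: 0.0
shift [ 0.0034 -0.0003 -0.0012] turn [ 0.0008 -0.0017 -0.0011]
t: 5.8
eef_pos: [0.5477, 0.0458, 0.2261]
tool_rot: [-0.124, 0.704, 0.689, -0.12]
contact_force: [2.6, -0.4, 5.8]
gripper_width: 0.498
grasp_force: 70.5
shift [ 0.0035 -0.0009 -0.0011] turn [ 0.003  -0.0017 -0.0012]
```

```bash
python3 -m jog '[{"x":0,"y":0.0024,"z":-0.0001,"ax":-0.1,"ay":0,"az":0},{"x":0,"y":0.0049,"z":-0.0005,"ax":-0.2,"ay":0,"az":0},{"x":0,"y":0.0072,"z":-0.0011,"ax":-0.3,"ay":0,"az":0},{"x":0,"y":0.0072,"z":-0.0011,"ax":-0.3,"ay":0,"az":0},{"x":0,"y":0.0072,"z":-0.0011,"ax":-0.3,"ay":0,"az":0}]'
python3 -c "
from h import *
at(.0245,.05);print(get_obs()['torque'],get_obs()['q'])"
```

```text
t: 6.3
eef_pos: [0.5552, 0.0457, 0.2247]
tool_rot: [-0.016, 0.714, 0.7, -0.015]
contact_force: [4.6, -0.8, 0.6]
gripper_width: 0.498
grasp_force: 75.5
shift [ 0.0037 -0.001  -0.0008] turn [ 0.0055 -0.0014 -0.0015]
[-0.2327474  -1.13846821  0.01658895] [-0.79414521  0.3937144   0.78929792  1.85417062 -0.32006042  1.07115367
  0.10477192]
```

```bash
python3 -m jog '[{"x":0,"y":0.0024,"z":-0.0001,"ax":-0.1,"ay":0,"az":0},{"x":0,"y":0.0049,"z":-0.0005,"ax":-0.2,"ay":0,"az":0},{"x":0,"y":0.0072,"z":-0.0011,"ax":-0.3,"ay":0,"az":0},{"x":0,"y":0.0095,"z":-0.0019,"ax":-0.4,"ay":0,"az":0},{"x":0,"y":0.0117,"z":-0.003,"ax":-0.5,"ay":0,"az":0},{"x":0,"y":0.0138,"z":-0.0043,"ax":-0.6,"ay":0,"az":0},{"x":0,"y":0.0148,"z":-0.005,"ax":-0.65,"ay":0,"az":0},{"x":0,"y":0.0148,"z":-0.005,"ax":-0.65,"ay":0,"az":0},{"x":0,"y":0.0148,"z":-0.005,"ax":-0.65,"ay":0,"az":0}]'
python3 -c "
from h import *
at(.0245,-.6);print(get_obs()['torque'],get_obs()['q'])"
```

```text
t: 7.2
eef_pos: [0.5706, 0.0454, 0.2295]
tool_rot: [0.212, 0.682, 0.668, 0.209]
contact_force: [24.7, -1.1, -20.4]
gripper_width: 0.497
grasp_force: 79.0
shift [ 0.004 -0.001 -0.001] turn [ 0.0051 -0.0001 -0.0021]
[-0.27509864 -1.22237214 -0.15877754] [-1.3285138   0.10117629  1.13875576  2.30747391  0.21240966  0.20559368
 -0.43596358]
```

```bash
python3 -m jog '[{"x":0,"y":0,"z":0,"ax":0,"ay":0,"az":0},{"x":0,"y":0,"z":0,"ax":0,"ay":0,"az":0},{"x":0,"y":0,"z":0,"ax":0,"ay":0,"az":0},{"x":0,"y":0,"z":0,"ax":0,"ay":0,"az":0},{"x":0,"y":0,"z":0,"ax":0,"ay":0,"az":0},{"x":0,"y":0,"z":0,"ax":0,"ay":0,"az":0},{"x":0,"y":0,"z":-0.03,"ax":0,"ay":0,"az":0},{"x":0,"y":0,"z":-0.06,"ax":0,"ay":0,"az":0},{"x":0,"y":0,"z":-0.09,"ax":0,"ay":0,"az":0},{"x":0,"y":0,"z":-0.1,"ax":0,"ay":0,"az":0},{"x":0,"y":0,"z":-0.1,"ax":0,"ay":0,"az":0}]' 1
python3 -c "
from h import *
o=get_obs();print(o['q'])
to([.5537,-.045,.34])
a=read_camera('side')[140:260,260:380,::-1];b=read_camera('top')[180:300,230:350,::-1]
cv2.imwrite('pics/v3.png',cv2.convertScaleAbs(cv2.resize(np.hstack([a,b]),(800,400),interpolation=cv2.INTER_CUBIC),alpha=1.8))"
```

```text
t: 8.3
eef_pos: [0.5126, 0.048, 0.3149]
tool_rot: [0.211, 0.682, 0.668, 0.212]
contact_force: [-0.1, 0.5, 0.7]
gripper_width: 1.0
grasp_force: 0.0
[-1.22462662 -0.32827275  0.72660073  2.29193901  0.81077889  0.68567627
 -1.02364297]
shift [-0.092   0.0498  0.0033] turn [ 0.6067 -0.0074 -0.0015]
```

View pics/v3.png

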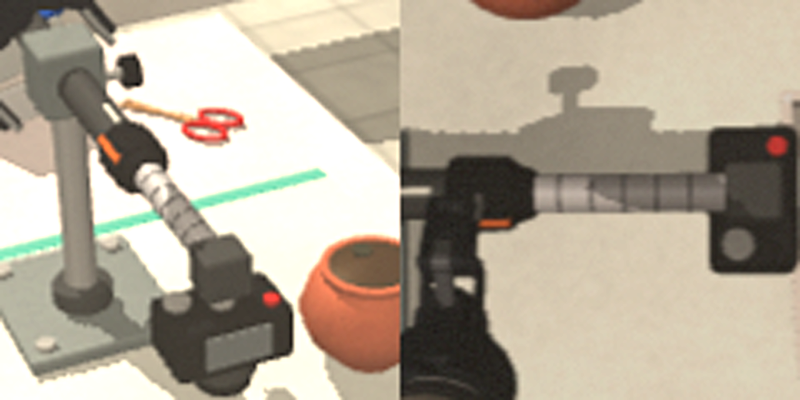

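The collar is open: the orange mark has moved to (495,223), against the axis at y≈192, which is about 1 rad. Next is the bare tube.

```bash
python3 -m jog '[{"x":-0.02,"y":0.01,"z":-0.01,"ax":0.14,"ay":0,"az":0},{"x":-0.045,"y":0.02,"z":-0.01,"ax":0.28,"ay":0,"az":0},{"x":-0.07,"y":0.035,"z":-0.005,"ax":0.42,"ay":0,"az":0},{"x":-0.092,"y":0.05,"z":0.003,"ax":0.56,"ay":-0.007,"az":0},{"x":-0.092,"y":0.05,"z":0.003,"ax":0.607,"ay":-0.007,"az":0},{"x":-0.092,"y":0.05,"z":0.003,"ax":0.607,"ay":-0.007,"az":0},{"x":-0.092,"y":0.05,"z":0.003,"ax":0.607,"ay":-0.007,"az":0},{"x":-0.092,"y":0.05,"z":0.003,"ax":0.607,"ay":-0.007,"az":0}]'
python3 -c "
from h import *
to([.5537,-.045,.2275]);print(get_obs()['q'])"
```

```text
t: 9.2
eef_pos: [0.5071, -0.0426, 0.3528]
tool_rot: [0.015, 0.715, 0.699, 0.008]
contact_force: [0.1, 0.1, 0.9]
gripper_width: 1.005
grasp_force: 0.0
shift [-1.000e-04  4.250e-02  1.268e-01] turn [ 0.0334  0.0097 -0.0038]
[-1.72387078 -0.33433095  1.45530758  1.85738449  0.36365342  1.31053331
 -0.38551258]
```

```bash
python3 -m jog '[{"x":0,"y":0.02,"z":0.0,"ax":0.03,"ay":0.01,"az":0},{"x":0,"y":0.0425,"z":0.0,"ax":0.033,"ay":0.01,"az":-0.004},{"x":0,"y":0.0425,"z":0.0,"ax":0.033,"ay":0.01,"az":-0.004},{"x":0,"y":0.0425,"z":0.0,"ax":0.033,"ay":0.01,"az":-0.004},{"x":0,"y":0.0425,"z":0.0,"ax":0.033,"ay":0.01,"az":-0.004},{"x":0,"y":0.0425,"z":0.0,"ax":0.033,"ay":0.01,"az":-0.004}]'
python3 -c "
from h import *
to([.5537,-.045,.2275]);print(get_obs()['q'])"
```

```text
t: 9.8
eef_pos: [0.5118, -0.0411, 0.3673]
tool_rot: [0.011, 0.714, 0.7, 0.011]
contact_force: [-0.3, -0.3, 0.0]
gripper_width: 0.998
grasp_force: 0.0
shift [-0.0031  0.0376  0.1411] turn [ 0.0314 -0.     -0.0007]
[-1.72986942 -0.33637279  1.45520149  1.82342402  0.3528189   1.34107954
 -0.37443829]
```

```bash
python3 -m jog '[{"x":0.04,"y":0.0,"z":0.0,"ax":0,"ay":0,"az":0},{"x":0.08,"y":0.02,"z":0.0,"ax":0,"ay":0,"az":0},{"x":0.12,"y":0.05,"z":0.0,"ax":0,"ay":0,"az":0},{"x":0.12,"y":0.09,"z":0.0,"ax":0,"ay":0,"az":0},{"x":0.12,"y":0.13,"z":0.0,"ax":0,"ay":0,"az":0},{"x":0.12,"y":0.13,"z":0.0,"ax":0,"ay":0,"az":0},{"x":0.12,"y":0.13,"z":0.0,"ax":0,"ay":0,"az":0}]'
python3 -c "
from h import *
to([.5537,-.045,.2275]);print(get_obs()['q'])"
```

```text
t: 10.5
eef_pos: [0.5328, 0.0625, 0.3999]
tool_rot: [0.024, 0.714, 0.699, 0.028]
contact_force: [-1.0, 1.0, 0.3]
gripper_width: 0.999
grasp_force: 0.0
shift [-0.1081  0.0107  0.1729] turn [ 0.0723 -0.0062 -0.0021]
[-1.9468655  -0.3367707   1.45530652  1.75077384  0.37161867  1.37460755
 -0.5714006 ]
```

```bash
python3 -m jog '[{"x":0,"y":0.03,"z":0.0,"ax":0.12,"ay":0,"az":0},{"x":0,"y":0.06,"z":0.0,"ax":0.24,"ay":0,"az":0},{"x":0,"y":0.09,"z":0.0,"ax":0.36,"ay":0,"az":0},{"x":0,"y":0.12,"z":0.0,"ax":0.48,"ay":0,"az":0},{"x":0,"y":0.12,"z":0.0,"ax":0.48,"ay":0,"az":0},{"x":0,"y":0.12,"z":0.0,"ax":0.48,"ay":0,"az":0},{"x":0,"y":0.12,"z":0.0,"ax":0.48,"ay":0,"az":0},{"x":0,"y":0.12,"z":0.0,"ax":0.48,"ay":0,"az":0}]'
python3 -c "
from h import *
to([.5537,-.045,.2275]);print(get_obs()['q'])"
```

```text
t: 11.3
eef_pos: [0.4029, 0.0435, 0.4536]
tool_rot: [-0.132, 0.702, 0.689, -0.123]
contact_force: [-0.6, 0.4, 1.0]
gripper_width: 1.0
grasp_force: 0.0
shift [-0.0875  0.2227  0.1563] turn [-3.632e-01 -9.900e-03 -1.000e-04]
[-1.91819941 -0.33642491  1.45476722  1.6759778   0.14560373  1.82088754
 -0.52895382]
```

```bash
python3 -c "
from h import *
to([.36,.42,.42],0,.86)"
```

```text
shift [ 0.3752 -0.0343  0.0529] turn [-0.335  -0.1689 -0.8694]
```

```bash
python3 -m jog '[{"x":0.375,"y":-0.034,"z":0.053,"ax":-0.335,"ay":-0.169,"az":-0.869},{"x":0.375,"y":-0.034,"z":0.053,"ax":-0.335,"ay":-0.169,"az":-0.869},{"x":0.375,"y":-0.034,"z":0.053,"ax":-0.335,"ay":-0.169,"az":-0.869},{"x":0.375,"y":-0.034,"z":0.053,"ax":-0.335,"ay":-0.169,"az":-0.869},{"x":0.375,"y":-0.034,"z":0.053,"ax":-0.335,"ay":-0.169,"az":-0.869},{"x":0.375,"y":-0.034,"z":0.053,"ax":-0.335,"ay":-0.169,"az":-0.869},{"x":0.375,"y":-0.034,"z":0.053,"ax":-0.335,"ay":-0.169,"az":-0.869},{"x":0.375,"y":-0.034,"z":0.053,"ax":-0.335,"ay":-0.169,"az":-0.869},{"x":0.375,"y":-0.034,"z":0.053,"ax":-0.335,"ay":-0.169,"az":-0.869},{"x":0.375,"y":-0.034,"z":0.053,"ax":-0.335,"ay":-0.169,"az":-0.869}]'
python3 -c "
from h import *
to([.5537,-.045,.2275]);print(get_obs()['q'])"
```

```text
t: 12.3
eef_pos: [0.3421, 0.4001, 0.4257]
tool_rot: [0.004, 0.347, 0.938, 0.011]
contact_force: [0.9, -0.3, -0.4]
gripper_width: 0.998
grasp_force: 0.0
shift [-0.4505 -0.2043  0.1935] turn [ 0.0209 -0.0102  0.8807]
[-2.70438421 -0.33625838  1.45494735  1.69108208  0.3438597   1.47463415
 -0.42169879]
```

```bash
cat > fk.py <<'E'
import numpy as np, itertools
from scipy.spatial.transform import Rotation as R
from scipy.optimize import least_squares
Q=[[-1.45510886,0.47771545,0.02234846,1.55629748,-0.01152488,1.10929473,-0.0830958],[-1.13375935,0.03224475,0.40953975,1.78641917,-0.01354552,1.32582462,-0.73018635],[-0.76890633,0.18900864,0.67392083,1.65680481,-0.12064178,1.33923005,-0.09028653],[-0.87719253,-0.20192321,0.48422248,2.09131261,0.47627482,0.71460638,-0.66581364],[-0.63538906,0.53389559,0.76498103,1.35791173,-0.31466852,1.83914914,0.1140603],[-0.64054988,0.54564147,0.75960864,1.45611221,-0.33828754,1.63583815,0.12663286],[-0.79414521,0.3937144,0.78929792,1.85417062,-0.32006042,1.07115367,0.10477192],[-1.3285138,0.10117629,1.13875576,2.30747391,0.21240966,0.20559368,-0.43596358],[-1.22462662,-0.32827275,0.72660073,2.29193901,0.81077889,0.68567627,-1.02364297],[-1.72986942,-0.33637279,1.45520149,1.82342402,0.3528189,1.34107954,-0.37443829],[-1.9468655,-0.3367707,1.45530652,1.75077384,0.37161867,1.37460755,-0.5714006],[-2.70438421,-0.33625838,1.45494735,1.69108208,0.3438597,1.47463415,-0.42169879]]
P=[[.1497,.6577,.2304],[.4002,.2818,.3873],[.5557,.0522,.3869],[.5547,.054,.3874],[.5579,.0535,.3864],[.5801,.0485,.3243],[.5552,.0457,.2247],[.5706,.0454,.2295],[.5126,.048,.3149],[.5118,-.0411,.3673],[.5328,.0625,.3999],[.3421,.4001,.4257]]
W=[[0,.1117,.9937,-.0008],[0,.71,.704,0],[0,.712,.702,0],[.209,.679,.672,.208],[-.158,.693,.685,-.157],[-.124,.703,.69,-.12],[-.016,.714,.7,-.015],[.212,.682,.668,.209],[.211,.682,.668,.212],[.011,.714,.7,.011],[.024,.714,.699,.028],[.004,.347,.938,.011]]
def fk(p,s,q):
    a,b=p[:2]; h,L1,L2,L3,e1,e2,e3,l1,l2,l3=p[2:12]; ex,ey=p[12:14]
    r=R.from_euler("ZYZ",[s[0]*q[0]+a,q[1],s[1]*q[2]]); x=np.array([ex,ey,h])+r.apply([e1,l1,L1])
    r=r*R.from_euler("YZ",[q[3],s[2]*q[4]]); x=x+r.apply([e2,l2,L2])
    r=r*R.from_euler("YZ",[q[5],s[3]*q[6]+b]); x=x+r.apply([0,0,L3])
    return x,r
def res(p,s):
    o=[]
    for q,x,w in zip(Q,P,W):
        y,r=fk(p,s,q); w=R.from_quat([w[1],w[2],w[3],w[0]])
        o+=list(y-x)+list(.3*(w.inv()*r).as_rotvec())
    return np.r_[o,.01*p[6:14]]
def best():
    B=None
    for s in itertools.product([1,-1],repeat=4):
        for a in(0,1.57,3.14,-1.57):
          for b in(0,1.57,3.14,-1.57):
            f=least_squares(res,np.r_[a,b,.35,.4,.4,.25,np.zeros(8)],args=(s,),max_nfev=40)
            if B is None or f.cost<B[0]:B=(f.cost,s,f.x,np.abs(f.fun).max())
    return B
if __name__=="__main__":
    B=best();print(B);np.savez("fk.npz",p=B[2],s=B[1])
E
timeout 400 python3 fk.py
```

```text
(np.float64(0.0005055512086619366), (-1, -1, -1, -1), array([-9.68469852e-03,  1.56135107e+00,  3.18512218e-01,  5.12228937e-01,
        4.68988773e-01,  3.19700459e-01,  2.36151442e-02,  9.02902723e-03,
        1.34726991e-23, -4.87908403e-02,  9.71774792e-03, -1.55194769e-23,
        1.04537176e-02, -1.66889130e-03]), np.float64(0.013083567859359435))
```

```bash
cat > un.py <<'E'
from h import *
from fk import fk
d=np.load("fk.npz");p,s=d["p"],d["s"]
def jac(q):
    x,r=fk(p,s,q);J=[]
    for i in range(7):
        k=np.array(q,float);k[i]+=1e-5;y,t=fk(p,s,k)
        J.append(np.r_[r.inv().apply(y-x),(r.inv()*t).as_rotvec()]/1e-5)
    return np.array(J).T
E
python3 - <<'E'
from un import *
q=get_obs()["q"];J=jac(q);np.set_printoptions(precision=3,suppress=True)
n=np.linalg.svd(J)[2][-1];print("null",n)
for t in([0,1,0,0,0,0,0],[0,0,-1,0,0,0,0],[0,1,-1,0,0,0,0]):
    dq=np.linalg.pinv(J)@J@t;print("dq",dq,"v",J@dq)
E
```

```text
null [ 0.041  0.514  0.44   0.005 -0.498 -0.229  0.49 ]
dq [-0.021  0.736 -0.226 -0.003  0.256  0.118 -0.252] v [ 0.101 -0.024 -0.136 -0.26  -0.965 -0.022]
dq [ 0.018  0.226 -0.807  0.002 -0.219 -0.101  0.215] v [ 0.477 -0.028 -0.164 -0.319  0.107 -0.942]
dq [-0.003  0.962 -1.033 -0.     0.037  0.017 -0.036] v [ 0.578 -0.052 -0.3   -0.578 -0.859 -0.964]
```

```bash
python3 -m jog '[{"x":0.04,"y":0,"z":-0.02,"ax":-0.04,"ay":-0.06,"az":-0.07},{"x":0.08,"y":-0.01,"z":-0.04,"ax":-0.08,"ay":-0.12,"az":-0.14},{"x":0.12,"y":-0.01,"z":-0.06,"ax":-0.12,"ay":-0.18,"az":-0.2},{"x":0.16,"y":-0.015,"z":-0.085,"ax":-0.16,"ay":-0.24,"az":-0.27},{"x":0.2,"y":-0.02,"z":-0.105,"ax":-0.2,"ay":-0.3,"az":-0.335},{"x":0.2,"y":-0.02,"z":-0.105,"ax":-0.2,"ay":-0.3,"az":-0.335},{"x":0.2,"y":-0.02,"z":-0.105,"ax":-0.2,"ay":-0.3,"az":-0.335}]'
python3 - <<'E'
from un import *
q=get_obs()["q"];J=jac(q);np.set_printoptions(precision=3,suppress=True);print(q)
for t in([0,1,0,0,0,0,0],[0,0,-1,0,0,0,0],[0,1,-1,0,0,0,0]):
    dq=np.linalg.pinv(J)@J@t;print("dq",dq,"v",J@dq)
E
```

```text
t: 13.0
eef_pos: [0.1758, 0.5135, 0.5309]
tool_rot: [0.181, 0.183, 0.965, 0.051]
contact_force: [0.5, -0.0, 0.3]
gripper_width: 0.997
grasp_force: 0.0
[-2.847  0.027  1.338  1.553  0.347  1.526 -0.32 ]
dq [ 0.073  0.986 -0.088 -0.     0.015  0.006 -0.013] v [ 0.189 -0.005 -0.094 -0.095 -0.986 -0.137]
dq [-0.47   0.088 -0.437  0.001 -0.094 -0.04   0.084] v [ 0.508  0.004 -0.165 -0.306  0.16  -0.939]
dq [-0.397  1.074 -0.525  0.001 -0.079 -0.033  0.071] v [ 0.696 -0.001 -0.258 -0.401 -0.826 -1.076]
```

```bash
cat >> un.py <<'E'
LO=np.array([-2.96,-.34,-1.41,.24,-1.37,.17,-2.96]);HI=np.array([2.96,2.1,1.46,2.44,4.51,1.92,2.96])
np.set_printoptions(precision=3,suppress=True)
def go(q,pos,tilt=0,yaw=-.0192,n=40,pr=1):
    x0=np.array([-np.sin(yaw),np.cos(yaw),0]);z0=np.array([0,0,-1.])
    T=R.from_matrix(np.c_[x0,np.cross(z0,x0),z0])*R.from_rotvec([tilt,0,0])
    x,r=fk(p,s,q);w=(r.inv()*T).as_rotvec();pos=np.array(pos)
    for i in range(1,n+1):
        gx=x+(pos-x)*i/n;gr=r*R.from_rotvec(w*i/n)
        for _ in range(2):
            y,t=fk(p,s,q);e=np.r_[t.inv().apply(gx-y),(t.inv()*gr).as_rotvec()]
            q=np.clip(q+np.linalg.pinv(jac(q))@e,LO+.004,HI-.004)
    y,t=fk(p,s,q);
    if pr:print(pos,tilt,yaw,"->",q,"err",np.linalg.norm(y-pos).round(4))
    return q
E
python3 - <<'E'
from un import *
Q0=np.array([-1.4551,.4777,.0223,1.5563,-.0115,1.1093,-.0831])
print("check vs history");q=go(Q0,[.15,.658,.38],0,1.347);q=go(q,[.5557,.0522,.387]);q=go(q,[.555,.054,.387],-.6);q=go(q,[.558,.0535,.386],.45)
q0=get_obs()["q"]
for yw in(.5,.9,1.3):
  for wp in([.36,.42,.42],[.6,.45,.42],[.5,.6,.4],[.2,.5,.5]):
    print(yw,wp);q=go(q0,wp,0,yw);q=go(q,[.60,-.045,.38])
E
```

```text
check vs history
[0.15  0.658 0.38 ] 0 1.347 -> [-1.454  0.381  0.033  1.356 -0.013  1.405 -0.074] err 0.0
[0.556 0.052 0.387] 0 -0.0192 -> [-0.761  0.175  0.667  1.67  -0.111  1.335 -0.094] err 0.0
[0.555 0.054 0.387] -0.6 -0.0192 -> [-0.833 -0.219  0.462  2.109  0.469  0.707 -0.65 ] err 0.0
[0.558 0.053 0.386] 0.45 -0.0192 -> [-0.572  0.502  0.648  1.36  -0.271  1.827  0.056] err 0.0
0.5 [0.36, 0.42, 0.42]
[0.36 0.42 0.42] 0 0.5 -> [-1.946  0.316  1.241  1.619 -0.302  1.424 -0.175] err 0.0
[ 0.6   -0.045  0.38 ] 0 -0.0192 -> [-0.852  0.456  1.177  1.586 -0.427  1.387  0.349] err 0.0
0.5 [0.6, 0.45, 0.42]
[0.6  0.45 0.42] 0 0.5 -> [-1.211  0.707  0.994  1.078 -0.577  1.619  0.122] err 0.0
[ 0.6   -0.045  0.38 ] 0 -0.0192 -> [-0.868  0.48   1.217  1.587 -0.455  1.396  0.374] err 0.0
0.5 [0.5, 0.6, 0.4]
[0.5 0.6 0.4] 0 0.5 -> [-1.385  0.774  0.963  0.996 -0.612  1.625 -0.124] err 0.0
[ 0.6   -0.045  0.38 ] 0 -0.0192 -> [-0.861  0.469  1.2    1.586 -0.443  1.392  0.363] err 0.0
0.5 [0.2, 0.5, 0.5]
[0.2 0.5 0.5] 0 0.5 -> [-2.348  0.266  1.312  1.49  -0.257  1.582 -0.547] err 0.0
[ 0.6  
[... 1000 characters left out ...]
728
[ 0.6   -0.045  0.38 ] 0 -0.0192 -> [-2.09  -0.336  1.456  1.635  0.519  1.486 -0.485] err 0.1475
1.3 [0.6, 0.45, 0.42]
[0.6  0.45 0.42] 0 1.3 -> [-1.179  0.673  0.903  1.076 -0.512  1.602  0.885] err 0.0
[ 0.6   -0.045  0.38 ] 0 -0.0192 -> [-0.896  0.537  1.302  1.589 -0.522  1.419  0.432] err 0.0
1.3 [0.5, 0.6, 0.4]
[0.5 0.6 0.4] 0 1.3 -> [-1.348  0.735  0.851  0.993 -0.529  1.605  0.634] err 0.0
[ 0.6   -0.045  0.38 ] 0 -0.0192 -> [-0.884  0.509  1.262  1.588 -0.49   1.407  0.404] err 0.0
1.3 [0.2, 0.5, 0.5]
[0.2 0.5 0.5] 0 1.3 -> [-2.298  0.216  1.206  1.489 -0.201  1.575  0.2  ] err 0.0
[ 0.6   -0.045  0.38 ] 0 -0.0192 -> [-2.085 -0.336  1.456  1.637  0.518  1.485 -0.484] err 0.1452
```

```bash
cat > plan.py <<'E'
from un import *
def chain(q,pr=0):
    n=12;m=[]
    C=np.array([.5555,.0465,.25])
    def g(*a):
        nonlocal q; q=go(q,*a,n=n,pr=pr); m.append(np.minimum(q-LO,HI-q).min())
    g([.5537,-.045,.2275]);g([.552,-.153,.2275]);g([.552,-.153,.36])
    t=lambda d,a:C+d*np.array([-np.sin(a),0,-np.cos(a)])
    g([.53,.0465,.36],-.3); g(t(-.07,-.6),-.6)
    for a in(-.6,-.3,0,.3,.45):g(t(.0245,a),a)
    g(t(-.075,.45),.45)
    return min(m)
if __name__=="__main__":
    q0=get_obs()["q"];rng=np.random.default_rng(1);best=[]
    import time;t0=time.time()
    while time.time()-t0<300:
        k=rng.integers(1,3);w=[]
        for _ in range(k):
            r=rng.uniform(.5,.8);a=rng.uniform(.2,1.3);w.append(([r*np.cos(a),r*np.sin(a),rng.uniform(.38,.55)],rng.uniform(-.5,.4),a+rng.uniform(-1.2,1.2)))
        q=q0;bad=0
        for x in w:
            q=go(q,*x,n=12,pr=0)
            if np.minimum(q-LO,HI-q).min()<.03:bad=1;break
        if bad:continue
        q=go(q,[.57,-.045,.37],n=15,pr=0)
        if np.minimum(q-LO,HI-q).min()<.03 or abs(q[2])>1:continue
        c=chain(q);best.append((c,w,q));best.sort(key=lambda b:-b[0])
    for b in best[:4]:print(b[0],[(np.round(x[0],2),round(x[1],2),round(x[2],2)) for x in b[1]],b[2])
E
timeout 420 python3 plan.py
```

```text
0.130278029034911 [(array([0.31, 0.53, 0.5 ]), -0.47, 0.01)] [ 0.328  0.174 -0.38   1.662  0.067  1.317 -0.082]
0.1297536419586002 [(array([0.29, 0.49, 0.55]), 0.07, 2.22), (array([0.22, 0.67, 0.45]), -0.23, 1.4)] [ 0.322  0.174 -0.373  1.662  0.065  1.317 -0.081]
0.12934772008864615 [(array([0.36, 0.36, 0.44]), 0.36, 0.95), (array([0.5 , 0.26, 0.47]), -0.45, -0.35)] [ 0.466  0.184 -0.541  1.662  0.097  1.322 -0.11 ]
0.12746036830086377 [(array([0.27, 0.64, 0.51]), -0.41, 0.04)] [ 0.48   0.186 -0.557  1.662  0.101  1.323 -0.113]
```

```bash
python3 - <<'E'
from plan import *
q0=get_obs()["q"]
for W in([([.31,.53,.5],-.47,.01)],[([.36,.36,.44],.36,.95),([.5,.26,.47],-.45,-.35)],[([.27,.64,.51],-.41,.04)]):
    for n in(20,60):
        q=q0
        for w in W:q=go(q,*w,n=n)
        q=go(q,[.57,-.045,.37],n=n)
    print(chain(q))
to([.31,.53,.5],-.47,.01)
E
```

```text
[0.31 0.53 0.5 ] -0.47 0.01 -> [-2.397  0.419  1.413  1.518 -0.014  1.298 -1.04 ] err 0.0
[ 0.57  -0.045  0.37 ] 0 -0.0192 -> [-0.227  0.177  0.259  1.665 -0.047  1.306  0.022] err 0.0
[0.31 0.53 0.5 ] -0.47 0.01 -> [-2.397  0.418  1.412  1.518 -0.013  1.298 -1.041] err 0.0
[ 0.57  -0.045  0.37 ] 0 -0.0192 -> [-2.016 -0.336  1.456  1.694  0.483  1.448 -0.47 ] err 0.1125
0.0040000000000000036
[0.36 0.36 0.44] 0.36 0.95 -> [-1.682  0.465  1.128  1.457 -0.277  1.812  0.402] err 0.0
[0.5  0.26 0.47] -0.45 -0.35 -> [-1.766 -0.057  0.91   1.731  0.48   1.3   -1.299] err 0.0
[ 0.57  -0.045  0.37 ] 0 -0.0192 -> [-2.018 -0.336  1.456  1.693  0.487  1.45  -0.472] err 0.1125
[0.36 0.36 0.44] 0.36 0.95 -> [-1.681  0.464  1.126  1.457 -0.276  1.812  0.401] err 0.0
[0.5  0.26 0.47] -0.45 -0.35 -> [-2.04  -0.102  1.138  1.731  0.533  1.329 -1.344] err 0.0
[ 0.57  -0.045  0.37 ] 0 -0.0192 -> [-2.019 -0.336  1.456  1.692  0.486  1.45  -0.472] err 0.1133
0.0040000000000000036
[0.27 0.64 0.51] -0.41 0.04 -> [-2.164  0.621  1.297  1.235 -0.265  1.452 -0.967] err 0.0
[ 0.57  -0.045  0.37 ] 0 -0.0192 -> [ 0.535  0.191 -0.622  1.662  0.114  1.325 -0.125] err 0.0
[0.27 0.64 0.51] -0.41 0.04 -> [-2.162  0.615  1.287  1.235 -0.255  1.451 -0.973] err 0.0
[ 0.57  -0.045  0.37 ] 0 -0.0192 -> [-2.018 -0.336  1.456  1.693  0.484  1.448 -0.47 ] err 0.1133
0.0040000000000000036
shift [-0.1    0.055  0.079] turn [-0.066 -0.08   1.178]
```

```bash
sed -i 's/n=12;m/n=N;m/; s/^from un import \*/from un import *\nN=10/' plan.py; cat > s2.py <<'E'
import plan; from plan import *
import time
def path(q,w,n):
    for x in w:
        q=go(q,*x,n=n,pr=0)
        if np.minimum(q-LO,HI-q).min()<.03 or abs(q[1])<.15:return None
    return q
q0=get_obs()["q"];rng=np.random.default_rng(2);best=[];t0=time.time()
while time.time()-t0<330:
    w=[]
    for _ in range(rng.integers(1,4)):
        r=rng.uniform(.62,.85);a=rng.uniform(-.5,1.2);w.append(([r*np.cos(a),r*np.sin(a),rng.uniform(.38,.5)],rng.uniform(-.3,.4),a+rng.uniform(-1.3,1.3)))
    w.append(([.57,-.045,.37],0,-.02))
    q=path(q0,w,15)
    if q is None or q[2]>1.1:continue
    plan.N=10;c=chain(q)
    if c<.03:continue
    q=path(q0,w,50)
    if q is None:continue
    plan.N=30;c=chain(q)
    best.append((c,w,q));best.sort(key=lambda b:-b[0])
for b in best[:4]:print(b[0],[(np.round(x[0],2),round(x[1],2),round(x[2],2)) for x in b[1]],b[2])
E
timeout 500 python3 s2.py
```

```text
0.13231212303329407 [(array([ 0.8 , -0.08,  0.48]), -0.2, -0.29), (array([0.48, 0.51, 0.45]), 0.09, -0.28), (array([ 0.66, -0.04,  0.46]), 0.3, 1.03), (array([ 0.57, -0.04,  0.37]), 0, -0.02)] [ 0.36   0.176 -0.416  1.662  0.073  1.318 -0.089]
0.13209163123667003 [(array([ 0.78, -0.28,  0.44]), -0.19, -1.42), (array([ 0.57, -0.04,  0.37]), 0, -0.02)] [ 0.357  0.176 -0.414  1.662  0.073  1.318 -0.088]
0.1309012883623116 [(array([ 0.7 , -0.31,  0.4 ]), 0.18, -0.87), (array([0.74, 0.32, 0.44]), -0.24, 0.76), (array([ 0.57, -0.04,  0.37]), 0, -0.02)] [ 0.454  0.183 -0.527  1.662  0.095  1.322 -0.108]
0.12848272721717605 [(array([ 0.78, -0.25,  0.46]), -0.01, 0.39), (array([ 0.57, -0.04,  0.37]), 0, -0.02)] [ 0.314  0.174 -0.363  1.662  0.063  1.317 -0.08 ]
```

```bash
python3 - <<'E'
from un import *
q0=get_obs()["q"]
for W in([([.78,-.25,.46],0,.39)],[([.78,-.28,.44],-.19,-1.42)]):
  for n in(20,50,120):
    q=q0
    for w in W:q=go(q,*w,n=n)
    q=go(q,[.57,-.045,.37],n=n)
to([.78,-.25,.46],0,.39)
E
```

```text
[ 0.78 -0.25  0.46] 0 0.39 -> [ 1.361 -0.336 -0.278  2.436 -0.454  0.475  2.331] err 0.5868
[ 0.57  -0.045  0.37 ] 0 -0.0192 -> [ 1.837 -0.313 -1.406  1.843 -0.296  1.305  0.266] err 0.1364
[ 0.78 -0.25  0.46] 0 0.39 -> [ 0.156  0.711  0.254  0.683 -0.168  1.761  0.708] err 0.0
[ 0.57  -0.045  0.37 ] 0 -0.0192 -> [-0.237  0.177  0.271  1.665 -0.049  1.306  0.024] err 0.0
[ 0.78 -0.25  0.46] 0 0.39 -> [-0.09   0.897  1.132  0.7   -0.823  1.837  0.949] err 0.0
[ 0.57  -0.045  0.37 ] 0 -0.0192 -> [-0.997  0.597  1.456  1.678 -0.6    1.422  0.528] err 0.0043
[ 0.78 -0.28  0.44] -0.19 -1.42 -> [ 1.295  0.461 -1.406  1.474  1.418  1.436 -2.956] err 0.2836
[ 0.57  -0.045  0.37 ] 0 -0.0192 -> [ 1.022  0.347 -1.285  1.659  0.338  1.392 -0.327] err 0.0
[ 0.78 -0.28  0.44] -0.19 -1.42 -> [ 0.196  0.636  0.048  0.836  0.147  1.596 -1.177] err 0.0
[ 0.57  -0.045  0.37 ] 0 -0.0192 -> [ 0.221  0.17  -0.256  1.663  0.044  1.314 -0.062] err 0.0
[ 0.78 -0.28  0.44] -0.19 -1.42 -> [ 0.046  0.667  0.379  0.839 -0.064  1.579 -1.084] err 0.0
[ 0.57  -0.045  0.37 ] 0 -0.0192 -> [-0.075  0.17   0.083  1.664 -0.015  1.308 -0.008] err 0.0
shift [-0.785 -0.517  0.263] turn [0.295 0.252 0.796]
```

```bash
python3 - <<'E'
from plan import *; import plan
q0=get_obs()["q"];plan.N=30
for A in([],[([.5,.6,.4],0,.9)],[([.35,.7,.45],0,.3)]):
 for B in([.75,-.25,.42],0,.4),([.75,-.25,.42],0,-.3),([.75,-.25,.42],0,-1.),([.75,-.25,.42],0,-1.5),([.75,-.25,.42],-.3,-1.2):
  for n in(30,60,120):
    q=q0;mq=9
    for w in A+[B]:q=go(q,*w,n=n,pr=0)
    qb=q
    q=go(q,[.57,-.045,.37],n=n,pr=0)
    print(A,B,n,qb,q,chain(q).round(3) if n==120 else "")
E
```

```text
[] ([0.75, -0.25, 0.42], 0, 0.4) 30 [ 0.255  0.577  0.055  0.944 -0.079  1.584  0.73 ] [-0.048  0.169  0.053  1.664 -0.009  1.309 -0.013] 
[] ([0.75, -0.25, 0.42], 0, 0.4) 60 [ 0.701  0.688 -0.906  0.931  0.528  1.711  0.406] [ 0.826  0.247 -0.987  1.66   0.211  1.348 -0.213] 
[] ([0.75, -0.25, 0.42], 0, 0.4) 120 [-0.118  0.743  0.855  0.933 -0.538  1.653  0.936] [-0.895  0.358  1.142  1.671 -0.334  1.33   0.285] 0.054
[] ([0.75, -0.25, 0.42], 0, -0.3) 30 [ 0.498  0.614 -0.456  0.927  0.257  1.647 -0.163] [ 0.515  0.189 -0.599  1.662  0.109  1.325 -0.121] 
[] ([0.75, -0.25, 0.42], 0, -0.3) 60 [ 0.621  0.66  -0.73   0.915  0.424  1.691 -0.239] [ 0.771  0.232 -0.914  1.66   0.188  1.342 -0.192] 
[] ([0.75, -0.25, 0.42], 0, -0.3) 120 [-0.09   0.719  0.774  0.931 -0.48   1.642  0.208] [-0.668  0.241  0.797  1.667 -0.178  1.308  0.142] 0.077
[] ([0.75, -0.25, 0.42], 0, -1.0) 30 [ 0.327  0.601 -0.121  0.922  0.068  1.622 -0.77 ] [ 0.301  0.173 -0.348  1.663  0.061  1.317 -0.077] 
[] ([0.75, -0.25, 0.42], 0, -1.0) 60 [ 0.809  0.81  -1.265  0.917  0.794  1.821 -1.088] [ 1.084  0.419 -1.406  
[... 5385 characters left out ...]
328  0.276] 
[([0.35, 0.7, 0.45], 0, 0.3)] ([0.75, -0.25, 0.42], 0, -1.5) 120 [-0.204  0.869  1.191  0.94  -0.8    1.724 -0.842] [-0.884  0.347  1.121  1.671 -0.321  1.327  0.274] 0.056
[([0.35, 0.7, 0.45], 0, 0.3)] ([0.75, -0.25, 0.42], -0.3, -1.2) 30 [-0.447  0.789  1.243  1.173 -0.575  1.381 -0.593] [-0.862  0.33   1.083  1.67  -0.3    1.323  0.254] 
[([0.35, 0.7, 0.45], 0, 0.3)] ([0.75, -0.25, 0.42], -0.3, -1.2) 60 [-0.447  0.788  1.24   1.173 -0.572  1.381 -0.595] [-0.859  0.328  1.077  1.67  -0.297  1.323  0.251] 
[([0.35, 0.7, 0.45], 0, 0.3)] ([0.75, -0.25, 0.42], -0.3, -1.2) 120 [-0.446  0.787  1.239  1.173 -0.571  1.38  -0.595] [-0.858  0.327  1.075  1.67  -0.296  1.322  0.25 ] 0.06
```

```bash
python3 - <<'E'
from plan import *; import plan
plan.N=40
q=go(get_obs()["q"],[.5,.6,.4],0,.9,n=60);q=go(q,[.57,-.045,.37],n=60);chain(q,1)
to([.5,.6,.4],0,.9)
E
```

```text
[0.5 0.6 0.4] 0 0.9 -> [-1.366  0.753  0.904  0.994 -0.568  1.614  0.254] err 0.0
[ 0.57  -0.045  0.37 ] 0 -0.0192 -> [-0.952  0.431  1.267  1.673 -0.421  1.352  0.365] err 0.0
[ 0.554 -0.045  0.228] 0 -0.0192 -> [-0.865  0.525  1.133  1.895 -0.542  1.073  0.471] err 0.0
[ 0.552 -0.153  0.228] 0 -0.0192 -> [-0.627  0.542  1.095  1.854 -0.545  1.085  0.659] err 0.0
[ 0.552 -0.153  0.36 ] 0 -0.0192 -> [-0.74   0.427  1.237  1.686 -0.415  1.329  0.553] err 0.0
[0.53  0.046 0.36 ] -0.3 -0.0192 -> [-0.97  -0.103  0.696  1.98   0.18   0.958 -0.369] err 0.0
[0.516 0.046 0.308] -0.6 -0.0192 -> [-0.863 -0.222  0.484  2.297  0.616  0.551 -0.83 ] err 0.0
[0.569 0.046 0.23 ] -0.6 -0.0192 -> [-0.826  0.069  0.583  2.286  0.479  0.242 -0.708] err 0.0
[0.563 0.046 0.227] -0.3 -0.0192 -> [-0.625  0.153  0.457  2.089 -0.019  0.621 -0.187] err 0.0
[0.555 0.046 0.226] 0 -0.0192 -> [-0.535  0.296  0.435  1.882 -0.147  0.995 -0.055] err 0.0
[0.548 0.046 0.227] 0.3 -0.0192 -> [-0.457  0.464  0.416  1.679 -0.205  1.344  0.005] err 0.0
[0.545 0.046 0.228] 0.45 -0.0192 -> [-0.422  0.551  0.404  1.582 -0.222  1.508  0.023] err 0.0
[0.588 0.046 0.318] 0.45 -0.0192 -> [-0.4    0.554  0.417  1.364 -0.217  1.72   0.009] err 0.0
shift [-0.206  0.167  0.243] turn [0.217 0.31  0.292]
```

```bash
python3 -m jog '[{"x":-0.206,"y":0.167,"z":0.243,"ax":0.217,"ay":0.31,"az":0.292},{"x":-0.206,"y":0.167,"z":0.243,"ax":0.217,"ay":0.31,"az":0.292},{"x":-0.206,"y":0.167,"z":0.243,"ax":0.217,"ay":0.31,"az":0.292},{"x":-0.206,"y":0.167,"z":0.243,"ax":0.217,"ay":0.31,"az":0.292},{"x":-0.206,"y":0.167,"z":0.243,"ax":0.217,"ay":0.31,"az":0.292},{"x":-0.206,"y":0.167,"z":0.243,"ax":0.217,"ay":0.31,"az":0.292},{"x":-0.206,"y":0.167,"z":0.243,"ax":0.217,"ay":0.31,"az":0.292},{"x":-0.206,"y":0.167,"z":0.243,"ax":0.217,"ay":0.31,"az":0.292},{"x":-0.206,"y":0.167,"z":0.243,"ax":0.217,"ay":0.31,"az":0.292},{"x":-0.206,"y":0.167,"z":0.243,"ax":0.217,"ay":0.31,"az":0.292}]'
python3 - <<'E'
from plan import *
q=get_obs()["q"];print(q);go(q,[.57,-.045,.37],n=60);to([.57,-.045,.37])
E
```

```text
t: 14.0
eef_pos: [0.5042, 0.5967, 0.3993]
tool_rot: [-0.001, 0.331, 0.943, 0.0]
contact_force: [-1.4, 0.9, 1.1]
gripper_width: 0.998
grasp_force: 0.0
[-1.382  0.747  0.976  1.031 -0.601  1.623  0.304]
[ 0.57  -0.045  0.37 ] 0 -0.0192 -> [-0.969  0.465  1.315  1.674 -0.46   1.364  0.4  ] err 0.0
shift [-0.453 -0.46   0.028] turn [-0.002 -0.002  0.914]
```

```bash
python3 -m jog '[{"x":-0.453,"y":-0.46,"z":0.028,"ax":0,"ay":0,"az":0.914},{"x":-0.453,"y":-0.46,"z":0.028,"ax":0,"ay":0,"az":0.914},{"x":-0.453,"y":-0.46,"z":0.028,"ax":0,"ay":0,"az":0.914},{"x":-0.453,"y":-0.46,"z":0.028,"ax":0,"ay":0,"az":0.914},{"x":-0.453,"y":-0.46,"z":0.028,"ax":0,"ay":0,"az":0.914},{"x":-0.453,"y":-0.46,"z":0.028,"ax":0,"ay":0,"az":0.914},{"x":-0.453,"y":-0.46,"z":0.028,"ax":0,"ay":0,"az":0.914},{"x":-0.453,"y":-0.46,"z":0.028,"ax":0,"ay":0,"az":0.914},{"x":-0.453,"y":-0.46,"z":0.028,"ax":0,"ay":0,"az":0.914},{"x":-0.453,"y":-0.46,"z":0.028,"ax":0,"ay":0,"az":0.914},{"x":-0.453,"y":-0.46,"z":0.028,"ax":0,"ay":0,"az":0.914},{"x":-0.453,"y":-0.46,"z":0.028,"ax":0,"ay":0,"az":0.914}]'
python3 - <<'E'
from plan import *
q=get_obs()["q"];print(q);to([.5537,-.045,.33])
E
```

```text
t: 15.2
eef_pos: [0.5629, -0.0016, 0.3733]
tool_rot: [-0.001, 0.714, 0.701, 0.0]
contact_force: [1.2, 0.3, 0.1]
gripper_width: 0.999
grasp_force: 0.0
[-1.06   0.406  1.316  1.685 -0.403  1.368  0.303]
shift [-0.044 -0.008  0.043] turn [-0.002 -0.002  0.001]
```

```bash
python3 -m jog '[{"x":-0.044,"y":-0.009,"z":0.02,"ax":0,"ay":0,"az":0},{"x":-0.044,"y":-0.009,"z":0.043,"ax":0,"ay":0,"az":0},{"x":-0.044,"y":-0.009,"z":0.043,"ax":0,"ay":0,"az":0},{"x":-0.044,"y":-0.009,"z":0.043,"ax":0,"ay":0,"az":0},{"x":-0.044,"y":-0.009,"z":0.043,"ax":0,"ay":0,"az":0}]'
python3 - <<'E'
from plan import *
q=get_obs()["q"];print(q);to([.5537,-.045,.228])
E
```

```text
t: 15.7
eef_pos: [0.5546, -0.04, 0.3307]
tool_rot: [-0.001, 0.712, 0.703, -0.0]
contact_force: [-0.5, -0.0, 1.2]
gripper_width: 0.998
grasp_force: 0.0
[-0.982  0.416  1.282  1.766 -0.417  1.278  0.39 ]
shift [-0.005 -0.001  0.103] turn [-0.002 -0.     0.007]
```

```bash
python3 -m jog '[{"x":-0.005,"y":-0.001,"z":0.03,"ax":0,"ay":0,"az":0.007},{"x":-0.005,"y":-0.001,"z":0.06,"ax":0,"ay":0,"az":0.007},{"x":-0.005,"y":-0.001,"z":0.09,"ax":0,"ay":0,"az":0.007},{"x":-0.005,"y":-0.001,"z":0.103,"ax":0,"ay":0,"az":0.007},{"x":-0.005,"y":-0.001,"z":0.103,"ax":0,"ay":0,"az":0.007},{"x":-0.005,"y":-0.001,"z":0.103,"ax":0,"ay":0,"az":0.007}]'
python3 -m jog '[{"x":0,"y":0,"z":0,"ax":0,"ay":0,"az":0},{"x":0,"y":0,"z":0,"ax":0,"ay":0,"az":0},{"x":0,"y":0,"z":0,"ax":0,"ay":0,"az":0},{"x":0,"y":0,"z":0,"ax":0,"ay":0,"az":0},{"x":0,"y":0,"z":0,"ax":0,"ay":0,"az":0},{"x":0,"y":0,"z":0,"ax":0,"ay":0,"az":0},{"x":0,"y":0,"z":0,"ax":0,"ay":0,"az":0},{"x":0,"y":0,"z":0,"ax":0,"ay":0,"az":0},{"x":0,"y":0,"z":0,"ax":0,"ay":0,"az":0},{"x":0,"y":0,"z":0,"ax":0,"ay":0,"az":0},{"x":0,"y":0,"z":0,"ax":0,"ay":0,"az":0},{"x":0,"y":0,"z":0,"ax":0,"ay":0,"az":0}]' 0 50
python3 - <<'E'
from plan import *
q=get_obs()["q"];print(q);to([.5537-.1075*.0192,-.045-.1075,.228])
E
```

```text
t: 16.3
eef_pos: [0.5534, -0.0451, 0.2278]
tool_rot: [-0.0, 0.714, 0.7, -0.001]
contact_force: [-0.6, -0.1, 0.7]
gripper_width: 1.002
grasp_force: 0.0
t: 17.5
eef_pos: [0.5545, -0.0451, 0.2273]
tool_rot: [0.001, 0.714, 0.7, 0.0]
contact_force: [5.5, 0.4, -1.5]
gripper_width: 0.267
grasp_force: 48.9
[-0.873  0.511  1.16   1.897 -0.531  1.087  0.481]
shift [-0.107 -0.001 -0.001] turn [ 0.001  0.001 -0.   ]
```

```bash
python3 -m jog '[{"x":-0.01,"y":0,"z":0,"ax":0,"ay":0,"az":0},{"x":-0.022,"y":0,"z":0,"ax":0,"ay":0,"az":0},{"x":-0.035,"y":0,"z":0,"ax":0,"ay":0,"az":0},{"x":-0.048,"y":0,"z":0,"ax":0,"ay":0,"az":0},{"x":-0.061,"y":0,"z":0,"ax":0,"ay":0,"az":0},{"x":-0.074,"y":0,"z":0,"ax":0,"ay":0,"az":0},{"x":-0.087,"y":0,"z":0,"ax":0,"ay":0,"az":0},{"x":-0.099,"y":0,"z":0,"ax":0,"ay":0,"az":0},{"x":-0.107,"y":0,"z":0,"ax":0,"ay":0,"az":0},{"x":-0.107,"y":0,"z":0,"ax":0,"ay":0,"az":0},{"x":-0.107,"y":0,"z":0,"ax":0,"ay":0,"az":0},{"x":-0.107,"y":0,"z":0,"ax":0,"ay":0,"az":0}]'
python3 - <<'E'
from plan import *
print(get_obs()["q"])
a=read_camera('side')[140:380,240:440,::-1];b=read_camera('top');cv2.imwrite('pics/t4.png',b[:,:,::-1]);b=b[160:300,240:440,::-1]
cv2.imwrite('pics/v4.png',cv2.convertScaleAbs(cv2.resize(b,(800,560),interpolation=cv2.INTER_CUBIC),alpha=1.8))
E
```

```text
t: 18.7
eef_pos: [0.5524, -0.153, 0.2274]
tool_rot: [0.001, 0.714, 0.7, -0.0]
contact_force: [6.4, -0.8, -1.7]
gripper_width: 0.264
grasp_force: 50.1
[-0.64   0.527  1.118  1.858 -0.532  1.095  0.66 ]
```

View pics/v4.png

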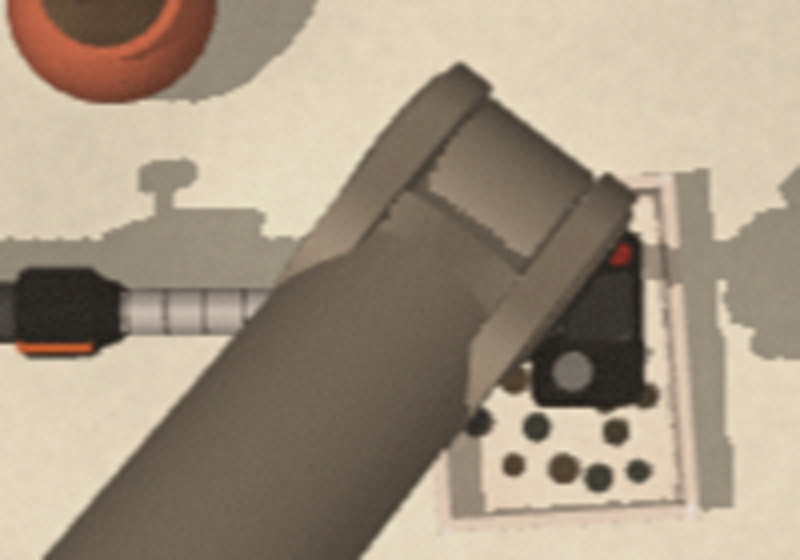

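The tube moved with the gripper: the camera body now spans crop x 533–643 over the tray and the collar is still open (orange mark at (57,349)). I'll check its position numerically.

```bash
python3 - <<'E'
from plan import *
im=cv2.imread("pics/t4.png");
print(onz("top",240+533/4-.4,160+380/4,.205),onz("top",240+643/4-.4,160+380/4,.205))
# red button before/after
for f in("top0","t4"):
    h=cv2.cvtColor(cv2.imread(f"pics/{f}.png"),cv2.COLOR_BGR2HSV);m=((h[...,0]<6)|(h[...,0]>174))&(h[...,1]>150)&(h[...,2]>80)
    ys,xs=np.where(m[200:260,320:420]);print(f,len(xs),onz("top",xs.mean()+320,ys.mean()+200,.215))
g=cv2.cvtColor(im,cv2.COLOR_BGR2GRAY)
print(g[255,365:420]);print(onz("top",410,250,.032))
E
```

```text
[ 0.517 -0.198  0.205] [ 0.516 -0.256  0.205]
top0 19 [ 0.586 -0.135  0.215]
t4 0 [nan nan nan]
[ 38  39  38  39  38  40  45  42  26  19  21  21  22  33  51  62  64  62
  62  63  62  58  41  23  20  21  21  22  21  23  23  22  21  21  22  29
  74  94 103 118 119 114  99  89 103 112 110  94  82  82  82  82  80  80
  79]
[ 0.541 -0.3    0.032]<stdin>:7: RuntimeWarning: Mean of empty slice.
  ret = ret.dtype.type(ret / rcount)
```

```bash
python3 -m jog '[{"x":0,"y":0,"z":0,"ax":0,"ay":0,"az":0},{"x":0,"y":0,"z":0,"ax":0,"ay":0,"az":0},{"x":0,"y":0,"z":0,"ax":0,"ay":0,"az":0},{"x":0,"y":0,"z":0,"ax":0,"ay":0,"az":0},{"x":0,"y":0,"z":0,"ax":0,"ay":0,"az":0},{"x":0,"y":0,"z":0,"ax":0,"ay":0,"az":0},{"x":0,"y":0,"z":-0.03,"ax":0,"ay":0,"az":0},{"x":0,"y":0,"z":-0.06,"ax":0,"ay":0,"az":0},{"x":0,"y":0,"z":-0.09,"ax":0,"ay":0,"az":0},{"x":0,"y":0,"z":-0.12,"ax":0,"ay":0,"az":0},{"x":0,"y":0,"z":-0.12,"ax":0,"ay":0,"az":0}]' 1
python3 - <<'E'
from plan import *
q0=get_obs()["q"];print(q0)
C=np.array([.556,.0465,.25]);t=lambda d,a:C+d*np.array([-np.sin(a),0,-np.cos(a)])
for a0 in(-.2,-.4,-.55):
    q=go(q0,t(-.09,0),0,n=60);q=go(q,t(-.075,a0),a0,n=60);q=go(q,t(.0245,a0),a0,n=40);q=go(q,t(.0245,.45),.45,n=60);q=go(q,t(-.07,.45),.45,n=60)
to(t(-.09,0),0)
E
```

```text
t: 19.9
eef_pos: [0.5522, -0.1534, 0.3502]
tool_rot: [0.001, 0.714, 0.7, 0.001]
contact_force: [0.3, -0.8, 0.0]
gripper_width: 1.003
grasp_force: 0.0
[-0.738  0.417  1.243  1.701 -0.407  1.317  0.563]
[0.556 0.046 0.34 ] 0 -0.0192 -> [-1.15   0.444  1.291  1.75  -0.444  1.29   0.226] err 0.0
[0.541 0.046 0.324] -0.2 -0.0192 -> [-1.47   0.282  1.456  1.95  -0.331  0.982  0.112] err 0.0093
[0.561 0.046 0.226] -0.2 -0.0192 -> [-1.144  0.404  1.16   2.03  -0.51   0.797  0.263] err 0.0
[0.545 0.046 0.228] 0.45 -0.0192 -> [-0.75   0.738  0.948  1.587 -0.498  1.583  0.295] err 0.0
[0.586 0.046 0.313] 0.45 -0.0192 -> [-0.699  0.728  0.967  1.381 -0.478  1.773  0.261] err 0.0
[0.556 0.046 0.34 ] 0 -0.0192 -> [-1.15   0.444  1.291  1.75  -0.444  1.29   0.226] err 0.0
[0.527 0.046 0.319] -0.4 -0.0192 -> [-0.338 -0.092  0.091  2.12   0.16   0.73  -0.364] err 0.0
[0.566 0.046 0.227] -0.4 -0.0192 -> [-0.322  0.101  0.107  2.154  0.16   0.502 -0.362] err 0.0
[0.545 0.046 0.228] 0.45 -0.0192 -> [-0.194  0.513  0.083  1.577 -0.094  1.501 -0.104] err 0.0
[0.586 0.046 0.313] 0.45 -0.0192 -> [-0.188  0.516  0.091  1.372 -0.093  1.703 -0.109] err 0.0
[0.556 0.046 0.34 ] 0 -0.0192 -> [-1.15   0.444  1.291  1.75  -0.444  1.29   0.226] err 0.0
[0.517 0.046 0.314] -0.55 -0.0192 -> [ 0.461 -0.198 -0.652  2.258 -0.007  0.503 -0.227] err 0.0
[0.569 0.046 0.229] -0.55 -0.0192 -> [ 0.51   0.078 -0.794  2.252  0.599  0.358 -0.801] err 0.0
[0.545 0.046 0.228] 0.45 -0.0192 -> [ 0.416  0.605 -0.787  1.571  0.254  1.562 -0.445] err 0.0
[0.586 0.046 0.313] 0.45 -0.0192 -> [ 0.382  0.601 -0.79   1.366  0.243  1.759 -0.427] err 0.0
shift [ 0.2  -0.    0.01] turn [ 0.003  0.001 -0.001]
```

```bash
python3 - <<'E'
from plan import *
q0=get_obs()["q"]
C=np.array([.556,.0465,.25]);t=lambda d,a:C+d*np.array([-np.sin(a),0,-np.cos(a)])
q=go(q0,t(-.08,0),0,n=60);q1=go(q,t(.0245,0),0,n=40)
for a in(-.3,-.5):
    q=go(q1,t(.0245,a),a,n=60);q=go(q,t(.0245,0),0,n=60);q=go(q,t(.0245,.5),.5,n=60);go(q,t(.0245,.65),.65,n=60);q=go(q,t(-.07,.5),.5,n=60)
E
```

```text
[0.556 0.046 0.33 ] 0 -0.0192 -> [-1.141  0.451  1.28   1.764 -0.452  1.271  0.233] err 0.0
[0.556 0.046 0.226] 0 -0.0192 -> [-1.034  0.544  1.146  1.892 -0.565  1.079  0.322] err 0.0
[0.563 0.046 0.227] -0.3 -0.0192 -> [-1.25   0.401  1.259  2.102 -0.588  0.678  0.328] err 0.0
[0.556 0.046 0.226] 0 -0.0192 -> [-1.034  0.544  1.146  1.892 -0.565  1.079  0.322] err 0.0
[0.544 0.046 0.228] 0.5 -0.0192 -> [-0.749  0.789  0.982  1.556 -0.522  1.648  0.325] err 0.0
[0.541 0.046 0.23 ] 0.65 -0.0192 -> [-0.684  0.862  0.94   1.464 -0.505  1.8    0.328] err 0.0
[0.59  0.046 0.311] 0.5 -0.0192 -> [-0.686  0.784  0.996  1.339 -0.507  1.838  0.289] err 0.0
[0.568 0.046 0.228] -0.5 -0.0192 -> [-1.388  0.305  1.314  2.24  -0.614  0.376  0.345] err 0.0
[0.556 0.046 0.226] 0 -0.0192 -> [-1.034  0.544  1.146  1.892 -0.565  1.079  0.322] err 0.0
[0.544 0.046 0.228] 0.5 -0.0192 -> [-0.749  0.789  0.982  1.556 -0.522  1.648  0.325] err 0.0
[0.541 0.046 0.23 ] 0.65 -0.0192 -> [-0.684  0.862  0.94   1.464 -0.505  1.8    0.328] err 0.0
[0.59  0.046 0.311] 0.5 -0.0192 -> [-0.686  0.785  0.996  1.339 -0.507  1.838  0.289] err 0.0
```

```bash
python3 -m jog '[{"x":0.2,"y":0,"z":0.01,"ax":0,"ay":0,"az":0},{"x":0.2,"y":0,"z":0.01,"ax":0,"ay":0,"az":0},{"x":0.2,"y":0,"z":0.01,"ax":0,"ay":0,"az":0},{"x":0.2,"y":0,"z":0.01,"ax":0,"ay":0,"az":0},{"x":0.2,"y":0,"z":0.01,"ax":0,"ay":0,"az":0},{"x":0.2,"y":0,"z":0.01,"ax":0,"ay":0,"az":0},{"x":0.2,"y":0,"z":0.01,"ax":0,"ay":0,"az":0},{"x":0.2,"y":0,"z":0.01,"ax":0,"ay":0,"az":0}]'
python3 - <<'E'
from plan import *
q0=get_obs()["q"];print(q0)
im=read_camera("top");cv2.imwrite("pics/t5.png",im[:,:,::-1])
g=im.max(2).astype(int);print(g[253,355:420])
h=cv2.cvtColor(im,cv2.COLOR_RGB2HSV);m=((h[...,0]<6)|(h[...,0]>174))&(h[...,1]>150)&(h[...,2]>80)
ys,xs=np.where(m[200:260,320:420]);print(len(xs),onz("top",xs.mean()+320,ys.mean()+200,.215))
to([.556,.0465,.2255])
E
```

```text
t: 20.7
eef_pos: [0.5545, 0.0459, 0.3366]
tool_rot: [-0.001, 0.715, 0.699, -0.001]
contact_force: [0.4, -1.0, -0.3]
gripper_width: 0.998
grasp_force: 0.0
[-1.146  0.428  1.308  1.755 -0.429  1.297  0.238]
[ 85  85  87 106 123 122 120 124 125 103  64  48  46  46  46  47  59  54
  33  26  30  26  35  72  95  96  96  95  96  94  96  95  76  37  25  28
  29  30  26  27  27  29  26  27  24  41  96 126 125 123 124 121 105  99
 113 120 114  98  83  83  84  84  86  82  84]
22 [ 0.584 -0.244  0.215]
shift [0.    0.002 0.111] turn [-0.003 -0.001 -0.004]
```

The red button moved 109 mm, putting the lens at y≈-0.227, above the tray's middle. Now to close the collar: descend upright, swing the open fingers back round the axis, then grip and twist.

```bash
python3 -m jog '[{"x":0,"y":0.002,"z":0.03,"ax":0,"ay":0,"az":0},{"x":0,"y":0.002,"z":0.06,"ax":0,"ay":0,"az":0},{"x":0,"y":0.002,"z":0.09,"ax":0,"ay":0,"az":0},{"x":0,"y":0.002,"z":0.111,"ax":0,"ay":0,"az":0},{"x":0,"y":0.002,"z":0.111,"ax":0,"ay":0,"az":0},{"x":0,"y":0.002,"z":0.111,"ax":0,"ay":0,"az":0}]'
python3 -m jog '[{"x":0,"y":0.0024,"z":-0.0001,"ax":-0.1,"ay":0,"az":0},{"x":0,"y":0.0049,"z":-0.0005,"ax":-0.2,"ay":0,"az":0},{"x":0,"y":0.0072,"z":-0.0011,"ax":-0.3,"ay":0,"az":0},{"x":0,"y":0.0095,"z":-0.0019,"ax":-0.4,"ay":0,"az":0},{"x":0,"y":0.0107,"z":-0.0024,"ax":-0.45,"ay":0,"az":0},{"x":0,"y":0.0107,"z":-0.0024,"ax":-0.45,"ay":0,"az":0},{"x":0,"y":0.0107,"z":-0.0024,"ax":-0.45,"ay":0,"az":0}]'
python3 - <<'E'
from h import *
print(get_obs()["q"]);at(.0245,-.45,np.array([.556,.0465,.25]))
E
```

```text
t: 21.35
eef_pos: [0.5566, 0.0469, 0.2262]
tool_rot: [-0.001, 0.715, 0.699, -0.001]
contact_force: [-0.1, 0.1, 0.2]
gripper_width: 1.0
grasp_force: 0.0
t: 22.05
eef_pos: [0.5679, 0.048, 0.2291]
tool_rot: [0.158, 0.696, 0.682, 0.156]
contact_force: [-0.2, 0.6, 0.1]
gripper_width: 1.002
grasp_force: 0.0
[-1.39523881  0.31476348  1.37164325  2.19992904 -0.57648355  0.48333393
  0.33735057]
shift [-0.0015 -0.0016  0.0005] turn [-0.0028 -0.0015 -0.0014]
```

Grip and twist back by 0.95 rad (tilt -0.45 to +0.5).

```bash
python3 -m jog '[{"x":0,"y":-0.001,"z":0,"ax":0,"ay":0,"az":0},{"x":0,"y":-0.001,"z":0,"ax":0,"ay":0,"az":0},{"x":0,"y":-0.001,"z":0,"ax":0,"ay":0,"az":0},{"x":0,"y":-0.001,"z":0,"ax":0,"ay":0,"az":0},{"x":0,"y":-0.001,"z":0,"ax":0,"ay":0,"az":0},{"x":0,"y":-0.001,"z":0,"ax":0,"ay":0,"az":0},{"x":0,"y":-0.001,"z":0,"ax":0,"ay":0,"az":0},{"x":0,"y":-0.001,"z":0,"ax":0,"ay":0,"az":0},{"x":0,"y":-0.001,"z":0,"ax":0,"ay":0,"az":0},{"x":0,"y":-0.001,"z":0,"ax":0,"ay":0,"az":0}]' 0 70
python3 -m jog '[{"x":0,"y":-0.0024,"z":-0.0001,"ax":0.1,"ay":0,"az":0},{"x":0,"y":-0.0049,"z":-0.0005,"ax":0.2,"ay":0,"az":0},{"x":0,"y":-0.0072,"z":-0.0011,"ax":0.3,"ay":0,"az":0},{"x":0,"y":-0.0095,"z":-0.0019,"ax":0.4,"ay":0,"az":0},{"x":0,"y":-0.0117,"z":-0.003,"ax":0.5,"ay":0,"az":0},{"x":0,"y":-0.0138,"z":-0.0043,"ax":0.6,"ay":0,"az":0},{"x":0,"y":-0.0158,"z":-0.0058,"ax":0.7,"ay":0,"az":0},{"x":0,"y":-0.0158,"z":-0.0058,"ax":0.7,"ay":0,"az":0},{"x":0,"y":-0.0158,"z":-0.0058,"ax":0.7,"ay":0,"az":0}]'
python3 - <<'E'
from h import *
o=get_obs();print(o["q"],o["torque"]);at(.0245,.25,np.array([.556,.0465,.25]))
E
```

```text
t: 23.05
eef_pos: [0.567, 0.0473, 0.2282]
tool_rot: [0.159, 0.697, 0.682, 0.155]
contact_force: [-5.5, -0.5, 9.6]
gripper_width: 0.5
grasp_force: 69.2
t: 23.95
eef_pos: [0.5503, 0.0477, 0.2266]
tool_rot: [-0.091, 0.709, 0.694, -0.089]
contact_force: [-0.9, 1.4, 9.7]
gripper_width: 0.5
grasp_force: 74.6
[-0.87319524  0.64890027  1.06847365  1.72103219 -0.52938562  1.39144238
  0.32887143] [ 0.23213721  0.54746978 -0.0284194 ]
shift [-0.0012 -0.0003  0.0005] turn [-0.0043 -0.0003 -0.0013]
```

```bash
python3 -m jog '[{"x":0,"y":-0.0024,"z":-0.0001,"ax":0.1,"ay":0,"az":0},{"x":0,"y":-0.0049,"z":-0.0005,"ax":0.2,"ay":0,"az":0},{"x":0,"y":-0.0061,"z":-0.0008,"ax":0.25,"ay":0,"az":0},{"x":0,"y":-0.0061,"z":-0.0008,"ax":0.25,"ay":0,"az":0},{"x":0,"y":-0.0061,"z":-0.0008,"ax":0.25,"ay":0,"az":0}]'
python3 - <<'E'
from h import *
o=get_obs();print(o["q"],o["torque"]);at(.0245,.5,np.array([.556,.0465,.25]))
E
```

```text
t: 24.45
eef_pos: [0.5447, 0.0478, 0.2289]
tool_rot: [-0.178, 0.692, 0.678, -0.174]
contact_force: [1.6, 0.6, 7.7]
gripper_width: 0.491
grasp_force: 78.5
[-0.74379792  0.77140856  0.9891      1.56339235 -0.50825605  1.6576883
  0.33455459] [ 0.1429653   0.16504202 -0.08206874]
shift [-0.0013 -0.0002  0.0006] turn [-0.0033 -0.0003 -0.001 ]
```

```bash
python3 -m jog '[{"x":0,"y":-0.0017,"z":0,"ax":0.07,"ay":0,"az":0},{"x":0,"y":-0.0034,"z":-0.0002,"ax":0.14,"ay":0,"az":0},{"x":0,"y":-0.0034,"z":-0.0002,"ax":0.14,"ay":0,"az":0},{"x":0,"y":-0.0034,"z":-0.0002,"ax":0.14,"ay":0,"az":0}]'
python3 - <<'E'
from h import *
o=get_obs();print(o["q"],o["torque"]);at(.0245,.64,np.array([.556,.0465,.25]))
b=read_camera('top')[200:280,230:350,::-1];a=read_camera('side')[150:230,260:380,::-1]
cv2.imwrite('pics/v6.png',cv2.convertScaleAbs(cv2.resize(np.vstack([a,b]),(720,600),interpolation=cv2.INTER_CUBIC),alpha=2))
E
```

```text
t: 24.85
eef_pos: [0.5412, 0.0479, 0.2298]
tool_rot: [-0.226, 0.678, 0.664, -0.222]
contact_force: [-4.1, 0.6, 2.6]
gripper_width: 0.497
grasp_force: 82.3
[-0.68316576  0.83957379  0.9487098   1.48367782 -0.49318679  1.79539526
  0.33924068] [ 0.07757921 -0.94715068 -0.0228598 ]
shift [-0.0014 -0.0002 -0.0006] turn [-0.0042 -0.0007 -0.0012]
```

View pics/v6.png

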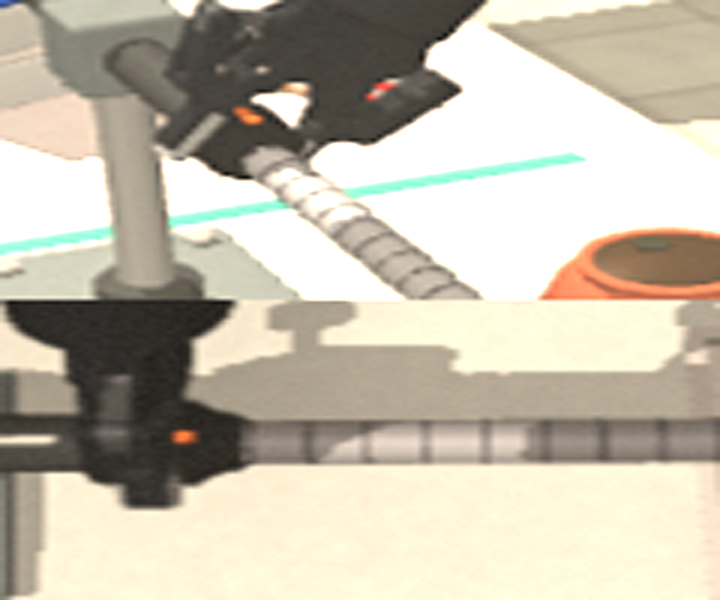

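The orange mark (185,437) is in line with the white line (row 440) and the torque has risen, so the collar is at its stop. Release, swing the fingers back round the axis, and retreat.

```bash
python3 -m jog '[{"x":0,"y":0,"z":0,"ax":0,"ay":0,"az":0},{"x":0,"y":0,"z":0,"ax":0,"ay":0,"az":0},{"x":0,"y":0,"z":0,"ax":0,"ay":0,"az":0},{"x":0,"y":0,"z":0,"ax":0,"ay":0,"az":0},{"x":0,"y":0,"z":0,"ax":0,"ay":0,"az":0},{"x":0,"y":0,"z":0,"ax":0,"ay":0,"az":0},{"x":0,"y":0,"z":0,"ax":0,"ay":0,"az":0},{"x":0,"y":0.0024,"z":-0.0001,"ax":-0.1,"ay":0,"az":0},{"x":0,"y":0.0049,"z":-0.0005,"ax":-0.2,"ay":0,"az":0},{"x":0,"y":0.0072,"z":-0.0011,"ax":-0.3,"ay":0,"az":0},{"x":0,"y":0.0072,"z":-0.0011,"ax":-0.3,"ay":0,"az":0},{"x":0,"y":0.0072,"z":-0.0011,"ax":-0.3,"ay":0,"az":0}]' 1
python3 -m jog '[{"x":0,"y":0,"z":-0.03,"ax":0,"ay":0,"az":0},{"x":0,"y":0,"z":-0.06,"ax":0,"ay":0,"az":0},{"x":0,"y":0,"z":-0.09,"ax":0,"ay":0,"az":0},{"x":0,"y":0,"z":-0.12,"ax":0,"ay":0,"az":0},{"x":0,"y":0,"z":-0.12,"ax":0,"ay":0,"az":0},{"x":0,"y":0,"z":-0.12,"ax":0,"ay":0,"az":0}]'
python3 - <<'E'
from h import *
print(get_obs()["q"])
im=read_camera("top");b=im[190:300,230:430,::-1]
h=cv2.cvtColor(im,cv2.COLOR_RGB2HSV);m=((h[...,0]<6)|(h[...,0]>174))&(h[...,1]>150)&(h[...,2]>80)
ys,xs=np.where(m[200:260,320:420]);print(len(xs),onz("top",xs.mean()+320,ys.mean()+200,.215))
cv2.imwrite('pics/v7.png',cv2.convertScaleAbs(cv2.resize(b,None,fx=4,fy=4,interpolation=cv2.INTER_CUBIC),alpha=1.7))
E
```

```text
t: 26.15
eef_pos: [0.5469, 0.0486, 0.2269]
tool_rot: [-0.123, 0.703, 0.69, -0.12]
contact_force: [0.6, 0.6, 0.2]
gripper_width: 0.999
grasp_force: 0.0
t: 26.75
eef_pos: [0.5881, 0.047, 0.339]
tool_rot: [-0.122, 0.704, 0.69, -0.12]
contact_force: [-0.2, -1.5, -0.5]
gripper_width: 1.003
grasp_force: 0.0
[-0.77163794  0.66177726  1.06510585  1.42392408 -0.48186605  1.72170057
  0.2818734 ]
0 [nan nan nan]<stdin>:5: RuntimeWarning: Mean of empty slice.
  ret = ret.dtype.type(ret / rcount)
```

View pics/v7.png

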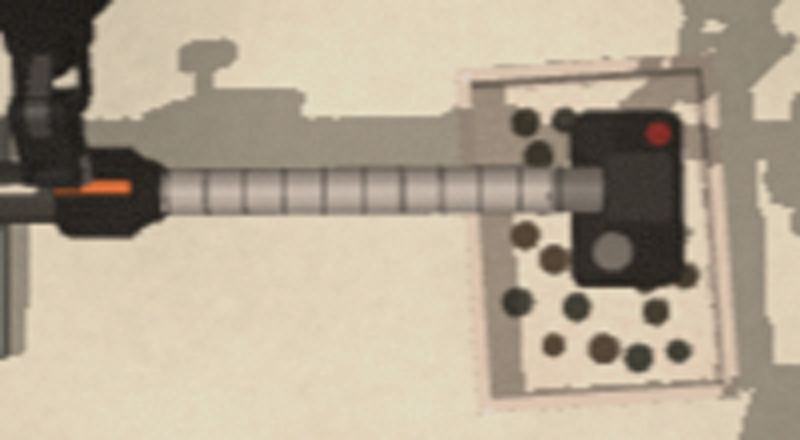

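The orange mark (95,187) is back at its starting position, so the collar is tight. The camera (crop x 572–683) sits over the tray's middle, the tray hasn't moved and the gripper is clear.

```bash
python3 -c "
from station import *
print(hand_in())"
```

```text
the job is handed in; nothing more can be done
None
```

I opened the collar, drew the tube out until the lens was over the tray's middle by camera measurement (within a few mm), twisted the collar tight again and handed the job in; no verdict came back.

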